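# Fit the spacer block from behind the bottles

## Robot

A 6-joint arm with a two-finger parallel gripper is mounted at the origin on the work surface. World frame = base frame: x ahead of the robot, y to its left, z up, the work surface at z = 0. Lengths are in m, angles in rad, forces in N, time in s.
With the tool pointing down it reaches from about 0.4 to 0.825 m from the base axis. Payload 7 kg.
Tool frame: the origin (TCP) lies on the centre line of the jaws, within the pads' length; the fingertips stand 14 mm ahead of it and the grasp point (between the pads) lies 5 mm behind it; z points along the fingers, y is the line along which they close (so a half turn about z gives the same grasp; the last joint's range is limited). The gripper opens to 88 mm and grips with 3 to 60 N. Pads are 19 mm wide; open, the fingers measure 130 mm over their backs; the gripper's body (78 mm by 193 mm) begins 47 mm behind the grasp point.
Start: joints at [-0.871, 0.359, 0.012, 0, -1.224, -0.288], TCP at [0.27, -0.619, 0.212] pointing down, gripper open.
Joint ranges: [-3.07, 3.07], [-1.43, 2.12], [-1.02, 1.25], [-3.03, 1.67], [-3.05, -0], [-3.03, 3.03]. Speed limits (rad/s): [2.39, 2.39, 3.01, 3.14, 3.14, 3.14].

## Interface

Orientations are given as [roll, pitch, yaw] about the fixed x, y, z axes, in that order (R = Rz(yaw) Ry(pitch) Rx(roll)).
In Python, from station import arm gives the robot as it stands.
- The arm moves only by the tool move_arm, never from a script. Its argument "rows" is a list of rows, each an object with "translation": the shift along the tool's x, y, z in cm, a list of three; "rot": the turn, a rotation vector about the tool's x, y, z in degrees, a list of three; "hand": the closure, from 0 (fully open) to 1 (shut). A call has 1 to 8 rows; each row is the pose to reach, as a shift and turn from the pose commanded when the call began, along the tool's axes at that moment; what a row does not reach only later rows make up. A row lasts 1/12 s, in which the tool goes at most 41.7 mm and 7.16 degrees, less where a joint would pass 70% of its speed; a pose out of reach is approached as far as the arm can. A call with a gripper value outside its range is refused whole. The fingers move at their own pace and stop on an object; "squeeze" is the grip in N (left out, the last holds). Time passes only in rows, so rows that repeat a pose let the fingers close. It gives the time, the measured TCP pose, the force, the opening and the grip force at its end, in the units of the state.
- arm.get_state(): the state, without advancing time (a new reading comes with each control period).
- arm.grab_frame(name): name is "side" or "top" or "wrist"; returns (picture, depth): 384x512x3 uint8, red, green, blue; 384x512 float32, m along the optical axis (not along the pixel's ray), 0 where there is no reading.
- arm.camera_params(name): a dict with "vfov" (degrees; the focal length in pixels is half the picture's height over the tangent of half this angle, whatever the lens; pixels are square), "cx", "cy" (the principal point, pixels), "position" and "orientation" of the camera in the world; the wrist camera has in their place "tool_from_camera" (4x4, takes a point from camera to tool coordinates, whose origin is the TCP and whose axes are the flange's). Camera axes: x right, y down, z forward; pixel columns grow to the right and rows downward; lengths in m; the calibration is good to about 2 mm. A picture is of the moment at which its call begins: read the wrist's pose just before it. camera_params takes no time and is no camera call.
- arm.job_done(): hands the job in; it is judged then, once.
Trained networks look in the newest picture that a camera, given by its name, has taken for a name from the list of things; names that differ only in an ending like _2 or _b are one class to them, and where a whole thing is asked for, a point or a joint stands for the part that bears it (a point fixed in the world has none). Each returns a list of dicts, best first, with "p" (0 to 1); they miss things now and then, are a little off and sometimes report something else, mostly with a low value. They report only what shows in the picture. A call takes as long as a camera call.
- arm.search_frame(label, camera): "point" ([x, y, z] in m, in the coordinates of the camera as it stood for that picture, good to about 4 mm: the middle of the surface that is visible of it).
- arm.pinpoint(label, camera): "point" ([x, y, z] in m, in the coordinates of the camera as it stood for that picture, good to about 4 mm: a listed point, or the origin of a listed thing).
The state is a dict: "t": time; "q": joint angles; "qd": joint speeds; "joint_efforts": joint torques, N m; "eef_pos": TCP position; "ee_rot": TCP orientation; "force": force on the tool from outside, world axes, zero at the start; "moment": the same for the moment, N m; "width": finger opening in m; "gripper_force": force on a finger pad.
Only numpy, scipy, OpenCV 4.12 (cv2) and the standard library are available. Lean on these libraries where they do the work, as an engineer would, in place of code of your own. Each camera call takes 0.05 s, during which the arm holds its last target. There are 200 camera calls.

## Task

Stand all three containers on the black rubber mat to clear the way, then take the aluminium spacer block that stood behind and between them and push it upright into the gap of the steel mould frame, its long side along the gap, midway between the gap's ends and fully down on the floor of the gap. Then put each container back, standing centred on its own cork pad (wide jar on the large round pad, square bottle on the square pad, slim bottle on the small round pad). Do not tip any container over, and do not shift the glass beaker.

Things in the scene. Friction and masses are not known exactly. Their poses are not given: they have to be found in the camera images.
- spacer: plain aluminium spacer block standing upright on the bench between the three containers, 50 (own x) x 24 (own y, its thickness) x 75 mm tall, 0.25 kg, a dark cross hole low in its wide faces; origin at the centre of its underside, z up
- jar: wide round amber glass jar with a black cap, 62 mm diameter with straight sides up to about 80 mm, cap 55 mm diameter, 110 mm tall, about 0.35 kg; origin at the centre of its underside, z up
- square: white square plastic bottle, 54 x 54 mm body with vertical sides up to 90 mm, then a round grey cap of 42 mm diameter from 95 mm up to 120 mm, about 0.25 kg; origin at the centre of its underside, x and y square to its sides, z up
- slim: slim round amber bottle with a white cap, 47 mm diameter up to about 80 mm, then a shoulder and a narrower neck, 135 mm tall, about 0.22 kg; origin at the centre of its underside, z up
- pad_jar: large round cork pad fixed on the bench, 80 mm diameter, 4 mm thick: the home of the wide jar, which stands on it at the start; origin at the centre of its underside
- pad_square: square cork pad fixed on the bench, 70 x 70 mm, 4 mm thick: the home of the square bottle, which stands on it at the start; origin at the centre of its underside
- pad_slim: small round cork pad fixed on the bench, 60 mm diameter, 4 mm thick: the home of the slim bottle, which starts on it. The pads lie about 65 mm to either side of the spacer (its own +y and -y) and 80 mm in front of it (its own -x, towards the robot); which is where changes; origin at the centre of its underside
- mat: black rubber mat fixed on the bench, the side area, 300 (own x) x 120 (own y) x 3 mm, to the left or to the right of the containers; origin at the centre of its underside
- frame: steel mould frame fixed on the bench, on the other side from the mat: base plate 130 x 130 x 10 mm with two upright jaws 70 mm long (own x) and a straight gap between them, open at its ends. Gap 28 mm wide (own y), floor 10 mm and jaw tops 46 mm above the origin; 45 degree lead-ins widen the mouth to 42 mm. Origin at the centre of the underside, below the middle of the gap
- beaker: glass beaker, open, 64 mm across the rim, 85 mm tall, standing on the bench beyond the containers; a bystander; origin at the centre of its underside

How it is judged:
On the way, in this order (a step that is already met when the one before it is completed fails the run):
1. all three containers stand upright on the rubber mat together (x of jar in the frame of mat between -0.15 and 0.15 m and y of jar in the frame of mat between -0.06 and 0.06 m and height (world z) of each of jar, square, slim below 0.012 m and angle between each of jar, square, slim's own z axis and vertical below 0.12 rad and linear speed of each of jar, square, slim below 0.02 m/s and x of square in the frame of mat between -0.15 and 0.15 m and y of square in the frame of mat between -0.06 and 0.06 m and x of slim in the frame of mat between -0.15 and 0.15 m and y of slim in the frame of mat between -0.06 and 0.06 m), for 0.2 s.
2. the spacer is fully down in the gap of the mould frame, while all three containers still stand on the mat (all of step 1 and x of spacer in the frame of frame between -0.012 and 0.012 m and y of spacer in the frame of frame between -0.005 and 0.005 m and z of spacer in the frame of frame below 0.014 m and angle between spacer's own z axis and vertical below 0.1 rad and angle between the x axis of spacer and the x axis of frame, either way round below 0.2 rad and linear speed of spacer below 0.02 m/s), for 0.2 s.
At the end, for the whole second after the job is handed in: The spacer stands upright (within 0.1 rad) and on the floor of the gap (underside within 4 mm of it), within 12 mm of the middle along the gap and its length within 0.2 rad of the gap's; each container stands upright on its own pad with its centre within 12 mm of the pad's centre; all are at rest (x of spacer in the frame of frame between -0.012 and 0.012 m and y of spacer in the frame of frame between -0.005 and 0.005 m and z of spacer in the frame of frame below 0.014 m and angle between each of spacer, jar, square, slim's own z axis and vertical below 0.1 rad and angle between the x axis of spacer and the x axis of frame, either way round below 0.2 rad and linear speed of each of spacer, jar, square, slim below 0.02 m/s and horizontal distance between jar and pad_jar below 0.012 m and height (world z) of each of jar, square, slim below 0.009 m and horizontal distance between square and pad_square below 0.012 m and horizontal distance between slim and pad_slim below 0.012 m); the robot touches nothing.
It fails at once if a container is tipped over (angle between any of jar, square, slim's own z axis and vertical above 0.7 rad).
It fails at once if the beaker is shifted by more than 20 mm (distance of beaker from where it was at the start of the episode above 0.02 m).
It also fails if it takes over 152 s, if anything falls off the work surface, if the arm or the gripper's body presses on something with over 40 N, if the wrist force passes 120 N, or if a joint passes its speed limit or range.

## Working session

There is one attempt and no reset: what is moved stays moved. The work goes in short steps, Python scripts to look and compute and a tool call to move; the robot and the scene stay as the last step left them, time stands still between calls to the robot, and variables do not carry over. Pictures are saved under pics/ and viewed, at most 14 in all, crops included, and the job is handed in when it is done.

Besides the shell and the picture viewer there is one more tool, called after "Request:" as name(argument=value, ...), one argument or row to a line, values as JSON. move_arm: Moves the arm, as the interface text tells. Its arguments: {"type":"object","properties":{"rows":{"type":"array","items":{"type":"object","properties":{"translation":{"type":"array","items":{"type":"number"}},"rot":{"type":"array","items":{"type":"number"}},"hand":{"type":"number"}}}},"squeeze":{"type":"number"}},"required":["rows"]}

```bash
mkdir -p pics
cat > h.py <<'E'
import numpy as np, cv2
from station import arm
from scipy.spatial.transform import Rotation as R
def cam(n):
    c=arm.camera_params(n)
    f=192/np.tan(np.radians(c['vfov'])/2)
    if n=='wrist':
        s=arm.get_state(); T=np.eye(4);T[:3,:3]=R.from_euler('xyz',s['ee_rot']).as_matrix();T[:3,3]=s['eef_pos']
        T=T@np.array(c['tool_from_camera'])
    else:
        T=np.eye(4);o=np.array(c['orientation']);
        T[:3,:3]=o if o.shape==(3,3) else R.from_euler('xyz',o).as_matrix();T[:3,3]=c['position']
    return f,c['cx'],c['cy'],T
def snap(n,path=None):
    C=cam(n);p,d=arm.grab_frame(n)
    if path: cv2.imwrite(path,p[:,:,::-1])
    f,cx,cy,T=C
    v,u=np.mgrid[:384,:512]
    P=np.stack([(u-cx)/f*d,(v-cy)/f*d,d,np.ones_like(d)],-1)@T.T
    P[d==0]=np.nan
    return p,P[...,:3],C
def find(l,n,C,k=2):
    return [(round(r['p'],2),np.round((C[3]@np.r_[r['point'],1])[:3],4)) for r in arm.pinpoint(l,n)[:k]]
E
python3 - <<'E'
from h import *
print(arm.camera_params('top'),arm.camera_params('side')['orientation'],arm.get_state())
for n in('top','side'):
    p,P,C=snap(n,f'pics/{n}0.png'); np.save(f'{n}0.npy',P)
    for l in 'spacer jar square slim pad_jar pad_square pad_slim mat frame beaker'.split(): print(n,l,find(l,n,C))
E
```

```text
{'vfov': 45.33847244937194, 'cx': 264.72987977146124, 'cy': 196.32301525474398, 'position': array([0.58204475, 0.01155572, 0.98589084]), 'orientation': array([-3.08386521, -0.03673541, -1.55972285])} [-2.13353429 -0.01234132 -0.42989364] {'t': 0.0, 'q': array([-8.70907863e-01,  3.59373902e-01,  1.10606029e-02, -3.66933137e-04,
       -1.22414072e+00, -2.88112626e-01]), 'qd': array([ 0.00086149, -0.00016427, -0.00013557, -0.00016801,  0.00024075,
        0.00062489]), 'joint_efforts': array([-1.62929398e-03, -5.82717812e+01,  2.93046552e+01,  6.99687481e+00,
        6.84214581e-03, -1.89465595e-04]), 'eef_pos': array([ 0.26992871, -0.61809771,  0.21102887]), 'ee_rot': array([ 3.13990527e+00, -1.40343928e-04, -2.72994165e+00]), 'force': array([ 0.41856269, -0.90616551,  0.31585796]), 'moment': array([ 0.05886605,  0.04621363, -0.00063489]), 'gripper_force': 0.0, 'width': 0.08803017377823656}
top spacer []
top jar [(0.88, array([0.5481, 0.066 , 0.0032])), (0.71, array([ 0.5611, -0.0709,  0.0051]))]
top square [(0.97, array([ 0.5633, -0.0709,  0.0051]))]
top slim [(0.9, array([ 4.751e-01
[... 413 characters left out ...]
, array([ 0.7936,  0.1075, -0.0008]))]
side spacer [(0.92, array([ 0.5581, -0.0017,  0.0014])), (0.23, array([ 0.7942,  0.1107, -0.001 ]))]
side jar [(0.55, array([ 5.322e-01, -2.709e-01,  1.000e-04]))]
side square [(0.79, array([ 0.5619, -0.0692,  0.0072]))]
side slim [(0.81, array([ 0.4721, -0.01  ,  0.0048]))]
side pad_jar [(0.59, array([0.5487, 0.0598, 0.0058]))]
side pad_square [(0.62, array([ 0.5633, -0.0712,  0.0052]))]
side pad_slim [(0.75, array([0.7907, 0.1084, 0.0013])), (0.45, array([ 0.479 , -0.0077, -0.0028]))]
side mat [(0.91, array([0.5142, 0.3034, 0.0016]))]
side frame [(0.61, array([ 0.5292, -0.2702,  0.003 ]))]
side beaker [(0.81, array([7.893e-01, 1.108e-01, 4.000e-04]))]
```

View pics/top0.png

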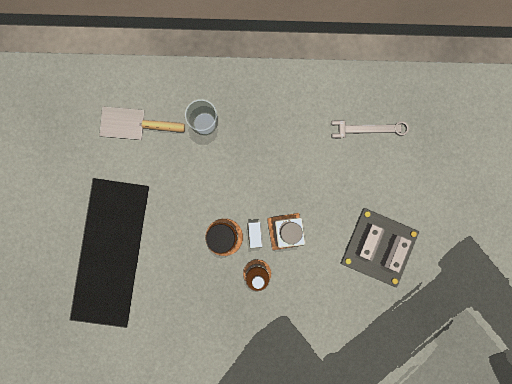

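View pics/side0.png

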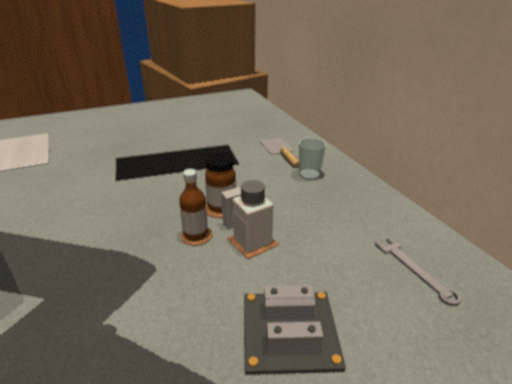

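```bash
cat > m.py <<'E'
from h import *
P=np.load('top0.npy')
def rect(z0,z1,c,r,nm):
    q=P.reshape(-1,3);m=(q[:,2]>z0)&(q[:,2]<z1)&(np.hypot(q[:,0]-c[0],q[:,1]-c[1])<r);q=q[m]
    b=cv2.minAreaRect((q[:,:2]*1000).astype(np.float32)); cc,rr=cv2.minEnclosingCircle((q[:,:2]*1000).astype(np.float32))
    print(nm,len(q),'mean',q.mean(0).round(4),'rect',np.round(b[0],1),np.round(b[1],1),round(b[2],1),'circ',np.round(cc,1),round(rr,1))
rect(.068,.085,(.56,-.003),.04,'spacer')
rect(.1,.12,(.55,.063),.04,'jarcap')
rect(.08,.096,(.563,-.07),.05,'square shoulder'); rect(.108,.13,(.563,-.07),.05,'square cap')
rect(.124,.145,(.475,-.008),.04,'slimcap')
rect(.038,.055,(.535,-.272),.08,'jaws');rect(.006,.014,(.535,-.272),.1,'base')
rect(.06,.1,(.79,.11),.06,'beaker')
E
python3 m.py
```

```text
spacer 317 mean [ 0.5592 -0.0014  0.0756] rect [559.7  -1.1] [74.  52.2] 66.6 circ [560.9  -3. ] 39.8
jarcap 655 mean [0.5525 0.0637 0.1145] rect [553.1  63.6] [52.6 52.8] 0.4 circ [552.6  63.9] 27.2
square shoulder 314 mean [ 0.5648 -0.0666  0.0935] rect [564.3 -69.6] [53.8 54.1] 7.3 circ [564.4 -69.7] 36.0
square cap 392 mean [ 0.5645 -0.0691  0.1244] rect [564.9 -69.8] [39.3 41.2] 0.4 circ [564.4 -69.6] 20.9
slimcap 128 mean [ 0.4747 -0.0074  0.139 ] rect [474.4  -7.5] [21.7 20.1] 0.7 circ [474.2  -7.5] 11.1
jaws 1013 mean [ 0.5332 -0.2705  0.046 ] rect [ 533.5 -270.8] [89.1 70. ] 67.6 circ [ 532.9 -270.9] 55.0
base 2300 mean [ 0.5343 -0.2654  0.0107] rect [ 544.  -261.5] [157.9 163.4] 69.6 circ [ 536.5 -271.9] 93.4
beaker 340 mean [0.7989 0.1099 0.0782] rect [794.2 107.8] [63.  61.4] 0.9 circ [794.1 107.8] 31.8
```

Top view: mat at (110,252), jar (223,238), spacer (254,234), square bottle (287,232), slim bottle (257,278), frame (380,247) and beaker (202,118). The side view shows the same layout. The square bottle sits visibly off-centre on its pad, so I'll measure the pads once they're clear.

```bash
cat >> h.py <<'E'
def go(x,y,z,yaw=None,s=None):
    "tool-frame shift (cm) and z-turn (deg) from the present pose to TCP x,y,z,yaw(deg)"
    s=s or arm.get_state();M=R.from_euler('xyz',s['ee_rot'])
    d=M.inv().apply(np.array([x,y,z])-s['eef_pos'])*100
    w=np.zeros(3)
    if yaw is not None: w=np.degrees((M.inv()*R.from_euler('xyz',[np.pi,0,np.radians(yaw)])).as_rotvec())
    print('trans',d.round(2),'rot',w.round(1),'rows',(np.linalg.norm(d)/4.17).round(1),(np.linalg.norm(w)/7.16).round(1))
E
python3 - <<'E'
from h import *
P=np.load('side0.npy').reshape(-1,3)
for nm,c in(('slim',(.4743,-.0075)),('jar',(.5528,.0638)),('sq',(.5644,-.0696))):
    r=np.hypot(P[:,0]-c[0],P[:,1]-c[1]);o=[]
    for z in range(4,144,6):
        m=(P[:,2]*1000>=z)&(P[:,2]*1000<z+6)&(r<.05)
        if m.sum(): o.append((z,int(m.sum()),round(1000*np.median(r[m]),0)))
    print(nm,o)
p=cv2.imread('pics/top0.png');T=np.load('top0.npy')
m=(p.max(2)<45)&(T[...,1]>.2)&(T[...,1]<.42)&(T[...,0]<.72)
print('mat',cv2.minAreaRect((T[m][:,:2]*1000).astype(np.float32)))
t=T.reshape(-1,3);q=t[(abs(t[:,2]-.076)<.008)&(abs(t[:,0]-.56)<.03)&(abs(t[:,1]+.0015)<.03)]
print('spacer',cv2.minAreaRect((q[:,:2]*1000).astype(np.float32)))
go(.474,-.0075,.21,-180); go(.474,-.0075,.121,-180)
E
```

```text
slim [(4, 187, np.float64(26.0)), (10, 58, np.float64(23.0)), (16, 66, np.float64(24.0)), (22, 60, np.float64(24.0)), (28, 70, np.float64(24.0)), (34, 69, np.float64(24.0)), (40, 64, np.float64(24.0)), (46, 73, np.float64(24.0)), (52, 69, np.float64(24.0)), (58, 74, np.float64(24.0)), (64, 77, np.float64(24.0)), (70, 72, np.float64(23.0)), (76, 75, np.float64(23.0)), (82, 88, np.float64(23.0)), (88, 101, np.float64(21.0)), (94, 110, np.float64(18.0)), (100, 81, np.float64(14.0)), (106, 53, np.float64(11.0)), (112, 35, np.float64(9.0)), (118, 31, np.float64(9.0)), (124, 34, np.float64(11.0)), (130, 40, np.float64(11.0)), (136, 92, np.float64(9.0))]
jar [(4, 95, np.float64(35.0)), (10, 34, np.float64(31.0)), (16, 35, np.float64(31.0)), (22, 35, np.float64(31.0)), (28, 36, np.float64(32.0)), (34, 37, np.float64(32.0)), (40, 43, np.float64(32.0)), (46, 38, np.float64(32.0)), (52, 39, np.float64(32.0)), (58, 75, np.float64(31.0)), (64, 81, np.float64(31.0)), (70, 78, np.float64(31.0)), (76, 87, np.float64(31.0)), (82, 102, np.float64(30.0)), (88, 112, np.float64(27.0)), (94, 56, np.float6
[... 347 characters left out ...]
at64(30.0)), (58, 109, np.float64(30.0)), (64, 110, np.float64(30.0)), (70, 110, np.float64(31.0)), (76, 116, np.float64(30.0)), (82, 115, np.float64(30.0)), (88, 147, np.float64(29.0)), (94, 250, np.float64(24.0)), (100, 50, np.float64(21.0)), (106, 74, np.float64(21.0)), (112, 73, np.float64(21.0)), (118, 78, np.float64(21.0)), (124, 240, np.float64(15.0))]
mat ((518.596435546875, 301.3991394042969), (119.2114028930664, 297.8043212890625), 82.71822357177734)
spacer ((559.1233520507812, -2.053342819213867), (49.676517486572266, 23.7999324798584), 5.115205764770508)
trans [-43.14  47.84   0.2 ] rot [-0.   0.  23.6] rows 15.4 3.3
trans [-43.14  47.84   9.1 ] rot [-0.   0.  23.6] rows 15.6 3.3
```

Request:
move_arm(
  rows=[
    {"translation": [-4, 4.4, 0], "rot": [0, 0, 3]},
    {"translation": [-7, 7.7, 0], "rot": [0, 0, 8]},
    {"translation": [-9.8, 10.9, 0], "rot": [0, 0, 13]},
    {"translation": [-12.6, 14, 0], "rot": [0, 0, 18]},
    {"translation": [-15.4, 17.1, 0], "rot": [0, 0, 23.6]},
    {"translation": [-18.2, 20.2, 0], "rot": [0, 0, 23.6]},
    {"translation": [-21, 23.3, 0], "rot": [0, 0, 23.6]},
    {"translation": [-23.8, 26.4, 0], "rot": [0, 0, 23.6]},
  ],
  squeeze=30,
)

```text
validation failed for argument at $.ro...
```

Run:
```python
from h import *
s=arm.get_state();print(s['t'],s['eef_pos'],np.degrees(s['ee_rot']))
go(.474,-.0075,.21,-180); go(.474,-.0075,.124,-180)
```

```text
1.1 [ 0.27014214 -0.61856738  0.21196426] [-1.79998516e+02  1.78669241e-04 -1.56406559e+02]
trans [-43.14  47.84   0.2 ] rot [-0.   0.  23.6] rows 15.4 3.3
trans [-43.14  47.84   8.8 ] rot [-0.   0.  23.6] rows 15.6 3.3
```

Request:
move_arm(
  rows=[
    {"translation": [-2.8, 3.1, 0], "rot": [0, 0, 3], "hand": 0},
    {"translation": [-5.6, 6.2, 0], "rot": [0, 0, 8], "hand": 0},
    {"translation": [-8.4, 9.3, 0], "rot": [0, 0, 13], "hand": 0},
    {"translation": [-11.2, 12.4, 0], "rot": [0, 0, 18], "hand": 0},
    {"translation": [-14, 15.5, 0], "rot": [0, 0, 23.6], "hand": 0},
    {"translation": [-16.8, 18.6, 0], "rot": [0, 0, 23.6], "hand": 0},
    {"translation": [-19.6, 21.7, 0], "rot": [0, 0, 23.6], "hand": 0},
    {"translation": [-22.4, 24.8, 0], "rot": [0, 0, 23.6], "hand": 0},
  ],
  squeeze=30,
)

```text
t: 1.77
eef_pos: [0.3761, -0.3007, 0.2123]
ee_rot: [-3.141, 0.001, 3.141]
force: [1.9, -0.2, -0.3]
width: 0.0876
gripper_force: 0.0
```

Request:
move_arm(
  rows=[
    {"translation": [-1.3, 3.9, 0], "rot": [0, 0, 0], "hand": 0},
    {"translation": [-2.6, 7.8, 0], "rot": [0, 0, 0], "hand": 0},
    {"translation": [-3.9, 11.7, 0], "rot": [0, 0, 0], "hand": 0},
    {"translation": [-5.2, 15.6, 0], "rot": [0, 0, 0], "hand": 0},
    {"translation": [-6.5, 19.5, 0], "rot": [0, 0, 0], "hand": 0},
    {"translation": [-7.8, 23.4, 0], "rot": [0, 0, 0], "hand": 0},
    {"translation": [-9.0, 27, 0], "rot": [0, 0, 0], "hand": 0},
    {"translation": [-9.8, 29.3, 0], "rot": [0, 0, 0], "hand": 0},
  ],
)

```text
t: 2.43
eef_pos: [0.4748, -0.0064, 0.2124]
ee_rot: [3.141, 0.001, -3.14]
force: [0.4, -0.4, -0.6]
width: 0.0879
gripper_force: 0.0
```

Run:
```python
from h import *
s=arm.get_state();print(s['t'],s['eef_pos'],np.degrees(s['ee_rot']))
go(.4743,-.0075,.124,-180)
```

```text
2.4333 [ 0.47475685 -0.0063643   0.21244403] [ 1.79968202e+02  8.00445939e-02 -1.79902896e+02]
trans [ 0.06 -0.12  8.84] rot [0.  0.1 0.1] rows 2.1 0.0
```

Request:
move_arm(
  rows=[
    {"translation": [0, -0.1, 2.5], "rot": [0, 0, 0], "hand": 0},
    {"translation": [0, -0.1, 5], "rot": [0, 0, 0], "hand": 0},
    {"translation": [0, -0.1, 7.5], "rot": [0, 0, 0], "hand": 0.3},
    {"translation": [0, -0.1, 8.8], "rot": [0, 0, 0], "hand": 0.4},
    {"translation": [0, -0.1, 8.8], "rot": [0, 0, 0], "hand": 0.6},
    {"translation": [0, -0.1, 8.8], "rot": [0, 0, 0], "hand": 0.7},
    {"translation": [0, -0.1, 8.8], "rot": [0, 0, 0], "hand": 1},
    {"translation": [0, -0.1, 8.8], "rot": [0, 0, 0], "hand": 1},
  ],
  squeeze=30,
)

```text
t: 3.1
eef_pos: [0.4748, -0.0103, 0.1253]
ee_rot: [3.141, 0.002, 3.142]
force: [0.3, -0.3, 0.6]
width: 0.0535
gripper_force: 0.0
```

Request:
move_arm(
  rows=[
    {"translation": [0, 0, 0], "rot": [0, 0, 0], "hand": 1},
    {"translation": [0, 0, 0], "rot": [0, 0, 0], "hand": 1},
    {"translation": [0, 0, 0], "rot": [0, 0, 0], "hand": 1},
    {"translation": [0, 0, -1], "rot": [0, 0, 0], "hand": 1},
    {"translation": [0, 0, -2.5], "rot": [0, 0, 0], "hand": 1},
    {"translation": [0, 0, -4], "rot": [0, 0, 0], "hand": 1},
    {"translation": [0, 0, -5], "rot": [0, 0, 0], "hand": 1},
    {"translation": [0, 0, -5], "rot": [0, 0, 0], "hand": 1},
  ],
)

```text
t: 3.77
eef_pos: [0.4754, -0.0101, 0.1767]
ee_rot: [3.141, 0.004, -3.141]
force: [-0.0, -0.1, 0.1]
width: 0.002
gripper_force: 0.0
```

Run:
```python
from h import *
s=arm.get_state();print(s['t'],s['eef_pos'],np.degrees(s['ee_rot']),s['force'])
p,P,C=snap('side','pics/s1.png')
go(.418,.316,.174,-187)
```

```text
3.7667 [ 0.47541751 -0.01012746  0.17674537] [ 179.93952787    0.24594988 -179.98581615] [-0.02062819 -0.08660783  0.1168348 ]
trans [ 5.67 32.62  0.14] rot [0.1 0.1 7. ] rows 7.9 1.0
```

View pics/s1.png

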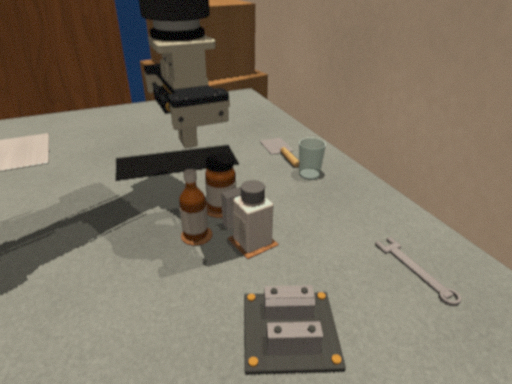

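The fingers were still closing when the lift started, so they shut above the cap. The slim bottle still stands undisturbed at (190,205). I'll retry with longer closing dwells.

Request:
move_arm(
  rows=[
    {"translation": [0.1, 0.25, 0], "rot": [0, 0, 0], "hand": 0.45},
    {"translation": [0.1, 0.25, 0], "rot": [0, 0, 0], "hand": 0.45},
    {"translation": [0.1, 0.25, 0], "rot": [0, 0, 0], "hand": 0.45},
    {"translation": [0.1, 0.25, 0], "rot": [0, 0, 0], "hand": 0.45},
    {"translation": [0.1, 0.25, 0], "rot": [0, 0, 0], "hand": 0.45},
    {"translation": [0.1, 0.25, 0], "rot": [0, 0, 0], "hand": 0.45},
    {"translation": [0.1, 0.25, 0], "rot": [0, 0, 0], "hand": 0.45},
    {"translation": [0.1, 0.25, 0], "rot": [0, 0, 0], "hand": 0.45},
  ],
)

```text
t: 4.48
eef_pos: [0.4729, -0.008, 0.1739]
ee_rot: [-3.142, -0.0, 3.141]
force: [0.4, -1.0, -0.1]
width: 0.0463
gripper_force: 0.0
```

Run:
```python
from h import *
s=arm.get_state();print(s['t'],s['eef_pos'],s['width'])
go(.4743,-.0075,.124,-180)
p,P,C=snap('top')
q=P.reshape(-1,3);m=(q[:,2]>.124)&(q[:,2]<.15)&(np.hypot(q[:,0]-.474,q[:,1]+.0075)<.03);print(m.sum(),q[m].mean(0) if m.any() else 0)
print(arm.get_state()['eef_pos'])
```

```text
4.4833 [ 0.47291615 -0.00797364  0.17387665] 0.04626995158394007
trans [-0.14  0.05  4.99] rot [-0. -0. -0.] rows 1.2 0.0
0 0
[ 0.4729104  -0.00797459  0.17389419]
```

Request:
move_arm(
  rows=[
    {"translation": [-0.1, 0.05, 2], "rot": [0, 0, 0], "hand": 0.45},
    {"translation": [-0.1, 0.05, 4], "rot": [0, 0, 0], "hand": 0.45},
    {"translation": [-0.1, 0.05, 5], "rot": [0, 0, 0], "hand": 0.45},
    {"translation": [-0.1, 0.05, 5], "rot": [0, 0, 0], "hand": 0.6},
    {"translation": [-0.1, 0.05, 5], "rot": [0, 0, 0], "hand": 0.8},
    {"translation": [-0.1, 0.05, 5], "rot": [0, 0, 0], "hand": 1},
    {"translation": [-0.1, 0.05, 5], "rot": [0, 0, 0], "hand": 1},
    {"translation": [-0.1, 0.05, 5], "rot": [0, 0, 0], "hand": 1},
  ],
  squeeze=30,
)

```text
t: 5.2
eef_pos: [0.4745, -0.0073, 0.1248]
ee_rot: [3.141, 0.002, 3.142]
force: [-0.1, 0.2, 0.4]
width: 0.0202
gripper_force: 0.0
```

Request:
move_arm(
  rows=[
    {"translation": [0, 0, 0], "rot": [0, 0, 0], "hand": 1},
    {"translation": [0, 0, 0], "rot": [0, 0, 0], "hand": 1},
    {"translation": [0, 0, 0], "rot": [0, 0, 0], "hand": 1},
    {"translation": [0, 0, 0], "rot": [0, 0, 0], "hand": 1},
  ],
)

```text
t: 5.53
eef_pos: [0.4755, -0.0075, 0.1256]
ee_rot: [-3.141, 0.003, -3.141]
force: [-0.3, -1.7, 8.9]
width: 0.001
gripper_force: 4.7
```

Run:
```python
from h import *
for n in('side','top','wrist'):
    p,P,C=snap(n)
    cv2.imwrite(f'pics/{n}2.png',p[:,:,::-1])
    print(find('slim',n,C))
a=cv2.imread('pics/side2.png')[60:260,100:340];b=cv2.imread('pics/wrist2.png')
a=cv2.resize(a,(461,384));cv2.imwrite('pics/c2.png',cv2.resize(np.hstack([a,b]),(798,315)))
```

```text
[(0.75, array([ 0.4747, -0.0095,  0.0043]))]
[]
[(0.93, array([ 0.4704, -0.0087,  0.0014]))]
```

View pics/c2.png

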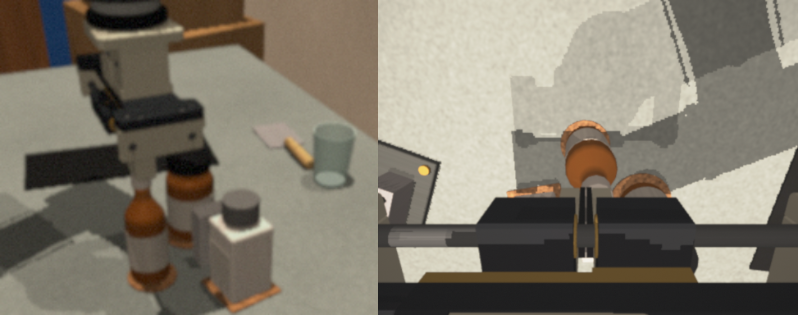

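Run:
```python
from h import *
s=arm.get_state();print(s['width'],s['gripper_force'],s['eef_pos'])
f,cx,cy,T=cam('side')
for nm,pt in(('tcp',s['eef_pos']),('tip',s['eef_pos']-[0,0,.014]),('captop',[.4743,-.0075,.139])):
    c=np.linalg.inv(T)@np.r_[pt,1];print(nm,c[0]/c[2]*f+cx,c[1]/c[2]*f+cy)
print(np.round(arm.camera_params('wrist')['tool_from_camera'],3))
a=cv2.imread('pics/side2.png')[130:230,140:260];b=cv2.imread('pics/wrist2.png')[200:384,280:480]
a=cv2.resize(a,(480,400),interpolation=2);b=cv2.resize(b,(320,294));b=np.vstack([b,np.zeros((106,320,3),np.uint8)])
cv2.imwrite('pics/c3.png',np.hstack([a,b]))
```

```text
0.00044916850808907895 4.60285160690546 [ 0.47546755 -0.00747002  0.12568051]
tcp 191.3456062020261 178.31675357173876
tip 191.98670822529317 185.23592845181005
captop 190.0636802688357 171.72717249672743
[[ 0.    -0.952 -0.307  0.085]
 [ 1.     0.     0.    -0.001]
 [-0.    -0.307  0.952 -0.171]
 [ 0.     0.     0.     1.   ]]
```

View pics/c3.png

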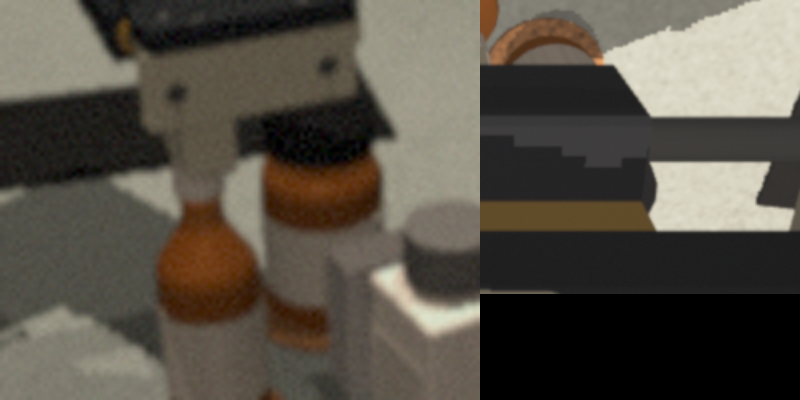

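Run:
```python
from h import *
p,d=arm.grab_frame('wrist')
c=arm.camera_params('wrist');f=192/np.tan(np.radians(c['vfov'])/2);T=np.array(c['tool_from_camera'])
v,u=np.mgrid[:384,:512]
Q=(np.stack([(u-c['cx'])/f*d,(v-c['cy'])/f*d,d,np.ones_like(d)],-1)@T.T)[...,:3]*1000
for uu in(230,243,254,262,275):
    print(uu,[(int(vv),*[int(k) for k in Q[vv,uu]],*p[vv,uu].tolist()) for vv in range(225,345,10)])
```

```text
230 [(225, -51, -24, 127, 131, 128, 118), (235, 12, -12, -25, 112, 104, 89), (245, 39, -7, -86, 34, 34, 35), (255, 39, -6, -92, 32, 32, 33), (265, 39, -6, -97, 32, 31, 32), (275, 38, -6, -101, 57, 56, 58), (285, 35, -6, -101, 65, 63, 64), (295, 34, -6, -103, 37, 35, 36), (305, 30, -6, -103, 37, 36, 38), (315, 28, -6, -103, 38, 37, 38), (325, 23, -6, -101, 37, 37, 37), (335, 23, -6, -105, 96, 76, 41)]
243 [(225, -4, -7, 24, 137, 80, 38), (235, 12, -5, -25, 112, 104, 89), (245, 9, -5, -31, 106, 98, 84), (255, 12, -4, -45, 111, 103, 88), (265, 12, -4, -54, 98, 86, 69), (275, 33, -3, -93, 60, 55, 49), (285, 31, -3, -95, 66, 63, 58), (295, 29, -3, -97, 66, 63, 59), (305, -2, -4, -60, 85, 74, 60), (315, -6, -4, -62, 117, 111, 99), (325, -180, -12, 129, 142, 135, 121), (335, 23, -3, -105, 98, 76, 43)]
254 [(225, 10, 0, -8, 123, 112, 102), (235, 10, 0, -21, 85, 77, 72), (245, 10, 0, -32, 64, 60, 56), (255, 10, 0, -42, 48, 46, 44), (265, 10, 0, -51, 49, 46, 44), (275, 33, 0, -92, 53, 51, 50), (285, 31, 0, -94, 65, 62, 60), (295, 28, 0, -96, 65, 62, 60), (305, -3, 0, -59, 75, 69, 66), (315, -1
[... 178 characters left out ...]
, -31, 103, 95, 82), (255, 12, 3, -45, 98, 91, 78), (265, 12, 3, -53, 88, 80, 69), (275, 33, 2, -93, 54, 51, 48), (285, 31, 2, -95, 64, 62, 59), (295, 29, 2, -96, 64, 62, 59), (305, -2, 3, -60, 71, 65, 57), (315, -5, 3, -62, 204, 192, 176), (325, -178, 10, 127, 164, 155, 137), (335, 23, 1, -105, 97, 76, 43)]
275 [(225, 11, 11, -10, 138, 126, 114), (235, 12, 10, -25, 112, 104, 89), (245, 39, 6, -87, 35, 35, 36), (255, 39, 5, -92, 33, 32, 33), (265, 39, 5, -97, 33, 32, 33), (275, 38, 5, -101, 57, 57, 57), (285, 36, 5, -102, 40, 38, 40), (295, 33, 5, -102, 37, 36, 36), (305, 30, 5, -102, 36, 35, 36), (315, 26, 5, -102, 38, 36, 38), (325, 24, 5, -102, 55, 47, 38), (335, 23, 5, -105, 97, 76, 42)]
```

Run:
```python
from h import *
p,d=arm.grab_frame('wrist')
c=arm.camera_params('wrist');f=192/np.tan(np.radians(c['vfov'])/2);T=np.array(c['tool_from_camera'])
v,u=np.mgrid[:384,:512]
Q=(np.stack([(u-c['cx'])/f*d,(v-c['cy'])/f*d,d,np.ones_like(d)],-1)@T.T)[...,:3]*1000
for uu in(236,245,254,262,270):
    print(uu,[(int(vv),*[int(k) for k in Q[vv,uu]],*p[vv,uu].tolist()) for vv in range(196,236,4)])
b=cv2.imread('pics/wrist2.png')[150:340,190:320]
cv2.imwrite('pics/c4.png',cv2.resize(b,(410,600),interpolation=2))
```

```text
236 [(196, 12, -12, 34, 147, 84, 40), (200, 10, -12, 31, 148, 84, 40), (204, 7, -12, 31, 147, 84, 39), (208, 5, -12, 29, 146, 84, 41), (212, 3, -12, 28, 144, 83, 40), (216, 0, -12, 29, 143, 83, 40), (220, -3, -12, 29, 140, 81, 39), (224, -7, -12, 32, 134, 78, 39), (228, -54, -18, 126, 124, 119, 108), (232, 12, -9, -21, 112, 105, 89)]
245 [(196, 15, -5, 27, 148, 86, 40), (200, 12, -5, 26, 148, 85, 39), (204, 10, -5, 24, 149, 86, 40), (208, 8, -5, 22, 149, 86, 40), (212, 6, -5, 20, 147, 83, 39), (216, 3, -5, 19, 139, 80, 38), (220, 1, -5, 18, 140, 82, 40), (224, -2, -5, 20, 141, 82, 39), (228, -7, -5, 25, 128, 81, 46), (232, 11, -4, -19, 101, 88, 72)]
254 [(196, 15, 0, 25, 148, 85, 39), (200, 13, 0, 23, 148, 86, 40), (204, 12, 0, 20, 142, 82, 39), (208, 10, 0, 17, 125, 73, 35), (212, 8, 0, 14, 102, 61, 32), (216, 8, 0, 8, 102, 67, 43), (220, 10, 0, -1, 121, 111, 100), (224, 9, 0, -5, 122, 111, 102), (228, 10, 0, -13, 85, 78, 72), (232, 11, 0, -19, 85, 78, 71)]
262 [(196, 16, 5, 24, 145, 83, 40), (200, 13, 5, 22, 145, 83, 40), (204, 12, 5, 19, 128, 75, 37), (208, 11, 5, 15, 105, 63, 33), (212, 10, 5, 9, 98, 60, 33), (216, 12, 4, 0, 123, 112, 102), (220, 12, 4, -6, 124, 113, 103), (224, 11, 4, -10, 131, 119, 109), (228, 9, 4, -11, 144, 132, 118), (232, 11, 4, -20, 112, 104, 89)]
270 [(196, 15, 10, 26, 141, 81, 40), (200, 13, 10, 24, 140, 81, 39), (204, 11, 10, 20, 128, 75, 35), (208, 10, 10, 16, 106, 63, 32), (212, 10, 10, 10, 91, 57, 30), (216, 11, 9, 0, 122, 111, 101), (220, 11, 9, -4, 122, 112, 101), (224, 12, 8, -12, 144, 131, 119), (228, 10, 9, -12, 145, 132, 119), (232, 11, 8, -20, 112, 104, 89)]
```

View pics/c4.png

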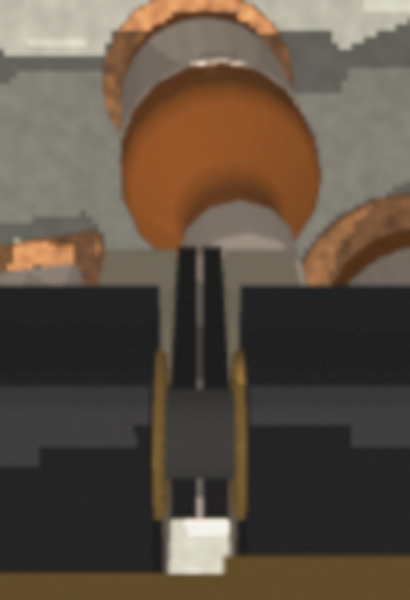

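The cap at about (240,220) is beside and below the closed fingers: their tips are resting on top of it. So the tips sit higher than the spec suggests. I'll lift and measure where they really are.

Request:
move_arm(
  rows=[
    {"translation": [0, 0, -2], "rot": [0, 0, 0], "hand": 1},
    {"translation": [0, 0, -5], "rot": [0, 0, 0], "hand": 1},
    {"translation": [0, 0, -8], "rot": [0, 0, 0], "hand": 1},
    {"translation": [0, 0, -9], "rot": [0, 0, 0], "hand": 1},
    {"translation": [0, 0, -9], "rot": [0, 0, 0], "hand": 1},
  ],
)

```text
t: 6.35
eef_pos: [0.4757, -0.007, 0.2173]
ee_rot: [3.14, 0.006, -3.141]
force: [0.3, 0.3, -0.4]
width: 0.0003
gripper_force: 0.0
```

```bash
cat > tip.py <<'E'
from h import *
s=arm.get_state();t=s['eef_pos'];print(t,s['width'],s['force'])
p,P,C=snap('side','pics/side5.png');q=P.reshape(-1,3)-t
m=(abs(q[:,0])<.03)&(abs(q[:,1])<.07)&(abs(q[:,2])<.08)
h=q[m]*1000
for z in range(-30,60,5):
    g=h[(h[:,2]>=z)&(h[:,2]<z+5)]
    if len(g):print(z,len(g),'x',g[:,0].min().round(),g[:,0].max().round(),'y',g[:,1].min().round(),g[:,1].max().round())
C2=cam('wrist')
p,P,C=snap('top');q=P.reshape(-1,3)
m=(q[:,2]>.124)&(q[:,2]<.15)&(np.hypot(q[:,0]-.474,q[:,1]+.0075)<.03);print('cap top',m.sum())
p,P,C=snap('wrist');print('slim wrist',find('slim','wrist',C)); print('sideslim',find('slim','side',cam('side')))
E
python3 tip.py
```

```text
[ 0.47570621 -0.00700252  0.21726131] 0.0002660353789973939 [ 0.32156726  0.3225146  -0.36565206]
15 22 x -11.0 8.0 y -17.0 5.0
20 53 x -12.0 9.0 y -18.0 14.0
25 59 x -12.0 9.0 y -18.0 13.0
30 60 x -12.0 9.0 y -18.0 16.0
35 62 x -12.0 10.0 y -19.0 13.0
40 55 x -13.0 9.0 y -20.0 15.0
45 54 x -12.0 8.0 y -21.0 14.0
50 53 x -12.0 9.0 y -22.0 -6.0
55 32 x -12.0 8.0 y -23.0 -13.0
cap top 0
slim wrist [(0.81, array([ 0.4719, -0.0091,  0.0023])), (0.2, array([ 0.532 , -0.2754, -0.0017]))]
sideslim [(0.67, array([ 0.4709, -0.0102,  0.0048]))]
```

Request:
move_arm(
  rows=[
    {"translation": [0, 0, 0], "rot": [0, 0, 0], "hand": 0},
    {"translation": [0, 0, 0], "rot": [0, 0, 0], "hand": 0},
    {"translation": [0, 0, 0], "rot": [0, 0, 0], "hand": 0},
    {"translation": [0, 0, 0], "rot": [0, 0, 0], "hand": 0},
    {"translation": [0, 0, 0], "rot": [0, 0, 0], "hand": 0},
    {"translation": [0, 0, 0], "rot": [0, 0, 0], "hand": 0},
    {"translation": [0, 0, 0], "rot": [0, 0, 0], "hand": 0},
    {"translation": [0, 0, 0], "rot": [0, 0, 0], "hand": 0},
  ],
)

```text
t: 7.27
eef_pos: [0.4739, -0.0075, 0.214]
ee_rot: [3.142, 0.0, 3.141]
force: [-0.3, -0.4, -0.2]
width: 0.0484
gripper_force: 0.0
```

Request:
move_arm(
  rows=[
    {"translation": [0, 0, 0], "rot": [0, 0, 0], "hand": 0},
    {"translation": [0, 0, 0], "rot": [0, 0, 0], "hand": 0},
    {"translation": [0, 0, 0], "rot": [0, 0, 0], "hand": 0},
    {"translation": [0, 0, 0], "rot": [0, 0, 0], "hand": 0},
  ],
)

```text
t: 7.6
eef_pos: [0.4739, -0.0074, 0.214]
ee_rot: [3.142, 0.0, 3.142]
force: [0.6, -0.6, 0.1]
width: 0.075
gripper_force: 0.0
```

```bash
python3 tip.py
```

```text
[ 0.47393715 -0.00744119  0.21398722] 0.07502369350366915 [ 0.60731611 -0.55914586  0.09577162]
15 47 x -12.0 10.0 y -54.0 42.0
20 91 x -12.0 10.0 y -56.0 49.0
25 95 x -12.0 10.0 y -56.0 53.0
30 94 x -12.0 10.0 y -55.0 50.0
35 76 x -12.0 9.0 y -56.0 47.0
40 53 x -12.0 9.0 y -57.0 -45.0
45 51 x -12.0 9.0 y -58.0 -42.0
50 58 x -12.0 9.0 y -59.0 -43.0
55 56 x -12.0 10.0 y -60.0 -46.0
cap top 0
slim wrist [(0.7, array([ 0.4725, -0.0111,  0.0012]))]
sideslim [(0.8, array([ 0.4722, -0.0085,  0.0044])), (0.16, array([ 0.532 , -0.2701,  0.0014]))]
```

View pics/side5.png

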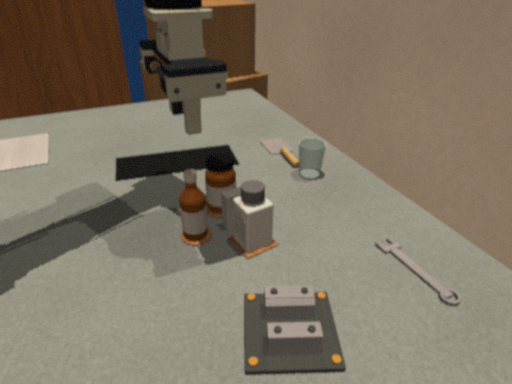

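The fingertips are about 14–16 mm above the reported TCP at any opening, and the cap contact agrees. So the real grasp point is about 33 mm above the reported TCP. Re-measuring the slim bottle.

Run:
```python
from h import *
from scipy.optimize import least_squares
for n in('side','wrist'):
    p,P,C=snap(n);q=P.reshape(-1,3);cp=C[3][:3,3]
    for z0,z1,r in((.02,.075,.0235),(.126,.136,.011)):
        m=(q[:,2]>z0)&(q[:,2]<z1)&(np.hypot(q[:,0]-.473,q[:,1]+.0075)<.03);g=q[m]
        s=least_squares(lambda c:np.hypot(g[:,0]-c[0],g[:,1]-c[1])-r,(.473,-.0075),loss='soft_l1',f_scale=.002)
        print(n,z0,m.sum(),s.x.round(4),np.std(s.fun).round(4))
go(.474,-.0075,.094,180)
```

```text
side 0.02 637 [ 0.4731 -0.0076] 0.0008
side 0.126 71 [ 0.4732 -0.0076] 0.0008
wrist 0.02 354 [ 0.4729 -0.008 ] 0.0002
wrist 0.126 97 [ 0.4729 -0.0081] 0.0013
trans [-1.000e-02 -0.000e+00  1.199e+01] rot [-0. -0. -0.] rows 2.9 0.0
```

Request:
move_arm(
  rows=[
    {"translation": [0.1, -0.05, 3], "rot": [0, 0, 0], "hand": 0.4},
    {"translation": [0.1, -0.05, 6], "rot": [0, 0, 0], "hand": 0.4},
    {"translation": [0.1, -0.05, 9], "rot": [0, 0, 0], "hand": 0.4},
    {"translation": [0.1, -0.05, 11], "rot": [0, 0, 0], "hand": 0.4},
    {"translation": [0.1, -0.05, 12], "rot": [0, 0, 0], "hand": 0.5},
    {"translation": [0.1, -0.05, 12], "rot": [0, 0, 0], "hand": 0.7},
    {"translation": [0.1, -0.05, 12], "rot": [0, 0, 0], "hand": 0.8},
    {"translation": [0.1, -0.05, 12], "rot": [0, 0, 0], "hand": 1},
  ],
  squeeze=30,
)

```text
t: 8.62
eef_pos: [0.4737, -0.0077, 0.0948]
ee_rot: [3.141, 0.001, -3.141]
force: [0.9, -0.8, 0.1]
width: 0.0398
gripper_force: 0.0
```

Request:
move_arm(
  rows=[
    {"translation": [0, 0, 0], "rot": [0, 0, 0], "hand": 1},
    {"translation": [0, 0, 0], "rot": [0, 0, 0], "hand": 1},
    {"translation": [0, 0, 0], "rot": [0, 0, 0], "hand": 1},
    {"translation": [0, 0, 0], "rot": [0, 0, 0], "hand": 1},
    {"translation": [0, 0, 0], "rot": [0, 0, 0], "hand": 1},
    {"translation": [0, 0, 0], "rot": [0, 0, 0], "hand": 1},
  ],
)

```text
t: 9.12
eef_pos: [0.4738, -0.0077, 0.0948]
ee_rot: [3.141, 0.002, -3.141]
force: [-0.3, 1.3, 6.5]
width: 0.0219
gripper_force: 30.0
```

Run:
```python
from h import *
go(.418,.316,.15,-187)
```

```text
trans [ 5.56 32.37 -5.52] rot [0.  0.1 7. ] rows 8.0 1.0
```

Request:
move_arm(
  rows=[
    {"translation": [0, 0, -0.5], "rot": [0, 0, 0], "hand": 1},
    {"translation": [0, 0.2, -2], "rot": [0, 0, 0], "hand": 1},
    {"translation": [0.2, 1, -3.7], "rot": [0, 0, 0], "hand": 1},
    {"translation": [0.5, 3, -5], "rot": [0, 0, 1], "hand": 1},
    {"translation": [1, 5.8, -5.5], "rot": [0, 0, 2], "hand": 1},
    {"translation": [1.5, 8.8, -5.5], "rot": [0, 0, 3], "hand": 1},
    {"translation": [2, 11.8, -5.5], "rot": [0, 0, 4], "hand": 1},
    {"translation": [2.5, 14.8, -5.5], "rot": [0, 0, 5], "hand": 1},
  ],
)

```text
t: 9.78
eef_pos: [0.4468, 0.1409, 0.1489]
ee_rot: [-3.141, -0.001, 3.053]
force: [1.2, 0.3, -3.0]
width: 0.0215
gripper_force: 30.0
```

Run:
```python
from h import *
print(arm.get_state()['force'])
go(.418,.316,.15,-187);go(.418,.316,.0945,-187)
```

```text
[ 1.24573502  0.29429941 -3.04789598]
trans [ 4.43 17.18 -0.1 ] rot [-0.  -0.   1.9] rows 4.3 0.3
trans [ 4.43 17.19  5.45] rot [-0.  -0.   1.9] rows 4.5 0.3
```

Request:
move_arm(
  rows=[
    {"translation": [0.8, 3, 0], "rot": [0, 0, 0.5], "hand": 1},
    {"translation": [1.5, 6, 0], "rot": [0, 0, 1], "hand": 1},
    {"translation": [2.3, 9, 0], "rot": [0, 0, 1.5], "hand": 1},
    {"translation": [3.1, 12, 0], "rot": [0, 0, 1.9], "hand": 1},
    {"translation": [3.8, 14.8, 0], "rot": [0, 0, 1.9], "hand": 1},
    {"translation": [4.2, 16.6, 0.3], "rot": [0, 0, 1.9], "hand": 1},
    {"translation": [4.4, 17.2, 1.5], "rot": [0, 0, 1.9], "hand": 1},
    {"translation": [4.4, 17.2, 3], "rot": [0, 0, 1.9], "hand": 1},
  ],
)

```text
t: 10.45
eef_pos: [0.419, 0.3172, 0.1189]
ee_rot: [3.14, 0.0, 3.023]
force: [-0.4, -0.2, -2.9]
width: 0.0221
gripper_force: 30.0
```

Run:
```python
from h import *
go(.418,.316,.0945,-187)
```

```text
trans [ 0.08 -0.13  2.44] rot [0.1 0.  0.2] rows 0.6 0.0
```

Request:
move_arm(
  rows=[
    {"translation": [0, 0, 1], "rot": [0, 0, 0], "hand": 1},
    {"translation": [0, 0, 1.8], "rot": [0, 0, 0], "hand": 1},
    {"translation": [0, 0, 2.3], "rot": [0, 0, 0], "hand": 1},
    {"translation": [0, 0, 2.5], "rot": [0, 0, 0], "hand": 1},
    {"translation": [0, 0, 2.5], "rot": [0, 0, 0], "hand": 1},
    {"translation": [0, 0, 2.5], "rot": [0, 0, 0], "hand": 0.6},
    {"translation": [0, 0, 2.5], "rot": [0, 0, 0], "hand": 0.4},
    {"translation": [0, 0, 2.5], "rot": [0, 0, 0], "hand": 0},
  ],
)

```text
t: 11.12
eef_pos: [0.4195, 0.3156, 0.0947]
ee_rot: [3.14, 0.001, 3.021]
force: [-1.2, 0.9, 0.0]
width: 0.0367
gripper_force: 0.0
```

Request:
move_arm(
  rows=[
    {"translation": [0, 0, 0], "rot": [0, 0, 0], "hand": 0},
    {"translation": [0, 0, 0], "rot": [0, 0, 0], "hand": 0},
    {"translation": [0, 0, 0], "rot": [0, 0, 0], "hand": 0},
    {"translation": [0, 0, -3], "rot": [0, 0, 0], "hand": 0},
    {"translation": [0, 0, -6], "rot": [0, 0, 0], "hand": 0},
    {"translation": [0, 0, -8], "rot": [0, 0, 0], "hand": 0},
    {"translation": [0, 0, -8], "rot": [0, 0, 0], "hand": 0},
  ],
)

```text
t: 11.7
eef_pos: [0.4209, 0.3172, 0.1787]
ee_rot: [3.136, 0.004, 3.022]
force: [0.5, 0.6, 0.1]
width: 0.0826
gripper_force: 0.0
```

```bash
cat > cyl.py <<'E'
from h import *
from scipy.optimize import least_squares
R0={'slim':(.02,.075,.0235),'jar':(.02,.075,.031)}
def cyl(l,P,c):
    z0,z1,r=R0[l];q=P.reshape(-1,3)
    m=(q[:,2]>z0)&(q[:,2]<z1)&(np.hypot(q[:,0]-c[0],q[:,1]-c[1])<r+.008);g=q[m]
    s=least_squares(lambda c:np.hypot(g[:,0]-c[0],g[:,1]-c[1])-r,c,loss='soft_l1',f_scale=.002)
    return m.sum(),s.x.round(4),np.std(s.fun).round(4)
E
python3 - <<'E'
from cyl import *
p,P,C=snap('side');print(cyl('slim',P,(.418,.316)),find('slim','side',C))
p,P,C=snap('wrist');print(cyl('slim',P,(.418,.316)),find('slim','wrist',C),cyl('jar',P,(.5528,.0638)))
go(.5528,.0638,.172,-90)
E
```

```text
(np.int64(426), array([0.4192, 0.3152]), np.float64(0.0013)) [(0.84, array([0.4179, 0.3149, 0.0043]))]
(np.int64(510), array([0.4187, 0.3146]), np.float64(0.0003)) [(0.83, array([0.4203, 0.3174, 0.0045]))] (np.int64(0), array([0.5528, 0.0638]), np.float64(nan))
trans [-16.34 -23.3    0.12] rot [  0.   -0.1 -96.9] rows 6.8 13.5
  ret = _var(a, axis=axis, dtype=dtype, out=out, ddof=ddof,
  arrmean = um.true_divide(arrmean, div, out=arrmean,
  ret = ret.dtype.type(ret / rcount)
```

Request:
move_arm(
  rows=[
    {"translation": [-1.2, -1.7, 0], "rot": [0, 0, -7], "hand": 0},
    {"translation": [-2.4, -3.4, 0], "rot": [0, 0, -14], "hand": 0},
    {"translation": [-3.6, -5.1, 0], "rot": [0, 0, -21], "hand": 0},
    {"translation": [-4.8, -6.8, 0], "rot": [0, 0, -28], "hand": 0},
    {"translation": [-6, -8.5, 0], "rot": [0, 0, -35], "hand": 0},
    {"translation": [-7.2, -10.2, 0], "rot": [0, 0, -42], "hand": 0},
    {"translation": [-8.4, -11.9, 0], "rot": [0, 0, -49], "hand": 0},
    {"translation": [-9.6, -13.6, 0], "rot": [0, 0, -56], "hand": 0},
  ],
)

```text
t: 12.57
eef_pos: [0.4978, 0.1673, 0.1726]
ee_rot: [3.141, -0.002, -2.279]
force: [0.6, 0.1, -0.3]
width: 0.0876
gripper_force: 0.0
```

Run:
```python
from h import *
go(.5528,.0638,.17,-90)
```

```text
trans [  4.29 -10.91   0.27] rot [  0.1  -0.1 -40.6] rows 2.8 5.7
```

Request:
move_arm(
  rows=[
    {"translation": [0.7, -1.8, 0], "rot": [0, 0, -7], "hand": 0},
    {"translation": [1.4, -3.6, 0], "rot": [0, 0, -14], "hand": 0},
    {"translation": [2.1, -5.4, 0], "rot": [0, 0, -21], "hand": 0},
    {"translation": [2.9, -7.4, 0], "rot": [0, 0, -28], "hand": 0},
    {"translation": [3.7, -9.4, 0], "rot": [0, 0, -35], "hand": 0},
    {"translation": [4.3, -10.9, 0.2], "rot": [0, 0, -40.6], "hand": 0},
    {"translation": [4.3, -10.9, 0.2], "rot": [0, 0, -40.6], "hand": 0},
  ],
)

```text
t: 13.15
eef_pos: [0.5523, 0.0625, 0.1701]
ee_rot: [3.139, -0.002, -1.572]
force: [-0.2, -0.1, 0.2]
width: 0.0875
gripper_force: 0.0
```

Run:
```python
from cyl import *
s=arm.get_state();print(s['eef_pos'],np.degrees(s['ee_rot']))
p,P,C=snap('side');print(cyl('jar',P,(.5528,.0638)))
p,P,C=snap('wrist');print(cyl('jar',P,(.5528,.0638)),find('jar','wrist',C))
go(.5528,.0638,.043,-90)
```

```text
[0.552316   0.06247444 0.17006688] [ 1.79838310e+02 -8.88483248e-02 -9.00834121e+01]
(np.int64(471), array([0.5518, 0.0641]), np.float64(0.0009))
(np.int64(587), array([0.5518, 0.0641]), np.float64(0.0003)) [(0.9, array([0.5515, 0.0578, 0.0021]))]
trans [ 0.08 -0.14 12.79] rot [ 0.1 -0.  -0.5] rows 3.1 0.1
```

Request:
move_arm(
  rows=[
    {"translation": [-0.15, 0.05, 3], "rot": [0, 0, 0], "hand": 0},
    {"translation": [-0.15, 0.05, 6], "rot": [0, 0, 0], "hand": 0},
    {"translation": [-0.15, 0.05, 9], "rot": [0, 0, 0], "hand": 0},
    {"translation": [-0.15, 0.05, 11], "rot": [0, 0, 0], "hand": 0},
    {"translation": [-0.15, 0.05, 12.2], "rot": [0, 0, 0], "hand": 0},
    {"translation": [-0.15, 0.05, 12.7], "rot": [0, 0, 0], "hand": 0},
    {"translation": [-0.15, 0.05, 12.7], "rot": [0, 0, 0], "hand": 0.5},
    {"translation": [-0.15, 0.05, 12.7], "rot": [0, 0, 0], "hand": 0.7},
  ],
  squeeze=35,
)

```text
t: 13.97
eef_pos: [0.552, 0.0669, 0.0454]
ee_rot: [-3.141, -0.0, -1.576]
force: [0.2, 0.5, 0.6]
width: 0.0791
gripper_force: 0.0
```

Request:
move_arm(
  rows=[
    {"translation": [0, 0, 0], "rot": [0, 0, 0], "hand": 1},
    {"translation": [0, 0, 0], "rot": [0, 0, 0], "hand": 1},
    {"translation": [0, 0, 0], "rot": [0, 0, 0], "hand": 1},
    {"translation": [0, 0, 0], "rot": [0, 0, 0], "hand": 1},
    {"translation": [0, 0, 0], "rot": [0, 0, 0], "hand": 1},
  ],
)

```text
t: 14.38
eef_pos: [0.5525, 0.0666, 0.046]
ee_rot: [-3.14, 0.001, -1.576]
force: [-0.1, 1.7, 6.7]
width: 0.0611
gripper_force: 35.0
```

Run:
```python
from h import *
go(.517,.303,.09,-187);go(.517,.303,.043,-187)
```

```text
trans [-23.62   3.67  -4.39] rot [-0.   0.1 96.7] rows 5.8 13.5
trans [-23.62   3.68   0.31] rot [-0.   0.1 96.7] rows 5.7 13.5
```

Request:
move_arm(
  rows=[
    {"translation": [0, 0, -1], "rot": [0, 0, 0], "hand": 1},
    {"translation": [-0.3, 0, -2.5], "rot": [0, 0, 4], "hand": 1},
    {"translation": [-1.5, 0.2, -4], "rot": [0, 0, 10], "hand": 1},
    {"translation": [-3.5, 0.5, -5], "rot": [0, 0, 17], "hand": 1},
    {"translation": [-5.5, 0.8, -5], "rot": [0, 0, 24], "hand": 1},
    {"translation": [-7.5, 1.1, -5], "rot": [0, 0, 31], "hand": 1},
    {"translation": [-9.5, 1.4, -5], "rot": [0, 0, 38], "hand": 1},
    {"translation": [-11.5, 1.7, -5], "rot": [0, 0, 45], "hand": 1},
  ],
)

```text
t: 15.05
eef_pos: [0.5347, 0.1819, 0.0952]
ee_rot: [3.141, -0.001, -2.368]
force: [0.5, 0.3, -2.8]
width: 0.0608
gripper_force: 35.0
```

Run:
```python
from h import *
print(arm.get_state()['force'],arm.get_state()['width'])
go(.517,.305,.095,-187);go(.517,.305,.045,-187)
```

```text
[ 0.48604801  0.31465007 -2.77872193] 0.06078470892030738
trans [-7.33 10.04  0.02] rot [ 0.  -0.  51.3] rows 3.0 7.2
trans [-7.34 10.04  5.02] rot [ 0.  -0.  51.3] rows 3.2 7.2
```

Request:
move_arm(
  rows=[
    {"translation": [-1.2, 1.6, 0], "rot": [0, 0, 7], "hand": 1},
    {"translation": [-2.4, 3.2, 0], "rot": [0, 0, 14], "hand": 1},
    {"translation": [-3.6, 4.8, 0], "rot": [0, 0, 21], "hand": 1},
    {"translation": [-4.8, 6.4, 0], "rot": [0, 0, 28], "hand": 1},
    {"translation": [-6, 8, 0], "rot": [0, 0, 35], "hand": 1},
    {"translation": [-6.8, 9.2, 0.5], "rot": [0, 0, 42], "hand": 1},
    {"translation": [-7.2, 9.9, 1.5], "rot": [0, 0, 48], "hand": 1},
    {"translation": [-7.3, 10, 2.5], "rot": [0, 0, 51.3], "hand": 1},
  ],
)

```text
t: 15.72
eef_pos: [0.5165, 0.3053, 0.0701]
ee_rot: [3.141, -0.0, 3.021]
force: [0.1, -0.3, -4.4]
width: 0.0609
gripper_force: 35.0
```

Run:
```python
from h import *
print(arm.get_state()['force'],arm.get_state()['width'])
go(.517,.305,.045,-187)
```

```text
[ 0.10941184 -0.25664581 -4.37498151] 0.06089928814756972
trans [-0.06 -0.02  2.51] rot [ 0.  -0.   0.1] rows 0.6 0.0
```

Request:
move_arm(
  rows=[
    {"translation": [0, 0, 1], "rot": [0, 0, 0], "hand": 1},
    {"translation": [0, 0, 1.8], "rot": [0, 0, 0], "hand": 1},
    {"translation": [0, 0, 2.3], "rot": [0, 0, 0], "hand": 1},
    {"translation": [0, 0, 2.5], "rot": [0, 0, 0], "hand": 1},
    {"translation": [0, 0, 2.5], "rot": [0, 0, 0], "hand": 1},
    {"translation": [0, 0, 2.5], "rot": [0, 0, 0], "hand": 0.2},
    {"translation": [0, 0, 2.5], "rot": [0, 0, 0], "hand": 0},
    {"translation": [0, 0, 2.5], "rot": [0, 0, 0], "hand": 0},
  ],
)

```text
t: 16.38
eef_pos: [0.5175, 0.304, 0.0455]
ee_rot: [3.141, 0.001, 3.027]
force: [-0.4, 1.0, -0.4]
width: 0.0756
gripper_force: 0.0
```

Request:
move_arm(
  rows=[
    {"translation": [0, 0, 0], "rot": [0, 0, 0], "hand": 0},
    {"translation": [0, 0, 0], "rot": [0, 0, 0], "hand": 0},
    {"translation": [0, 0, -2], "rot": [0, 0, 0], "hand": 0},
    {"translation": [0, 0, -5], "rot": [0, 0, 0], "hand": 0},
    {"translation": [0, 0, -9], "rot": [0, 0, 0], "hand": 0},
    {"translation": [0, 0, -12.5], "rot": [0, 0, 0], "hand": 0},
    {"translation": [0, 0, -13], "rot": [0, 0, 0], "hand": 0},
  ],
)

```text
t: 16.97
eef_pos: [0.5199, 0.3058, 0.1823]
ee_rot: [3.135, 0.007, 3.028]
force: [1.7, 0.9, 1.3]
width: 0.0879
gripper_force: 0.0
```

Run:
```python
from cyl import *
p,P,C=snap('side');print(cyl('jar',P,(.517,.303)),cyl('slim',P,(.419,.315)))
q=P.reshape(-1,3)
for z0,z1,c in((.03,.085,(.5644,-.0696)),):
    m=(q[:,2]>z0)&(q[:,2]<z1)&(np.hypot(q[:,0]-c[0],q[:,1]-c[1])<.042);print(m.sum(),cv2.minAreaRect((q[m][:,:2]*1000).astype(np.float32)))
go(.5644,-.0696,.175,-82.7)
```

```text
(np.int64(524), array([0.5143, 0.3033]), np.float64(0.0013)) (np.int64(427), array([0.4189, 0.3151]), np.float64(0.0013))
1000 ((552.46826171875, -84.86322021484375), (37.89143371582031, 72.86030578613281), 53.26308059692383)
trans [ -8.78 -36.76   0.36] rot [  -0.     0.6 -103.9] rows 9.1 14.5
```

Request:
move_arm(
  rows=[
    {"translation": [-0.6, -2.4, 0], "rot": [0, 0, -7], "hand": 0},
    {"translation": [-1.2, -4.9, 0], "rot": [0, 0, -14], "hand": 0},
    {"translation": [-1.8, -7.4, 0], "rot": [0, 0, -21], "hand": 0},
    {"translation": [-2.4, -9.9, 0], "rot": [0, 0, -28], "hand": 0},
    {"translation": [-3, -12.4, 0], "rot": [0, 0, -35], "hand": 0},
    {"translation": [-3.6, -14.9, 0], "rot": [0, 0, -42], "hand": 0},
    {"translation": [-4.2, -17.4, 0], "rot": [0, 0, -49], "hand": 0},
    {"translation": [-4.8, -20, 0], "rot": [0, 0, -56], "hand": 0},
  ],
)

```text
t: 17.68
eef_pos: [0.5414, 0.0984, 0.1746]
ee_rot: [3.141, -0.0, -2.273]
force: [0.5, -0.1, 0.2]
width: 0.0877
gripper_force: 0.0
```

Run:
```python
from h import *
go(.5644,-.0696,.175,-82.7)
```

```text
trans [ 11.34 -12.61  -0.04] rot [  0.   -0.  -47.5] rows 4.1 6.6
```

Request:
move_arm(
  rows=[
    {"translation": [1.7, -1.8, 0], "rot": [0, 0, -7], "hand": 0},
    {"translation": [3.4, -3.7, 0], "rot": [0, 0, -14], "hand": 0},
    {"translation": [5.1, -5.6, 0], "rot": [0, 0, -21], "hand": 0},
    {"translation": [6.8, -7.5, 0], "rot": [0, 0, -28], "hand": 0},
    {"translation": [8.5, -9.4, 0], "rot": [0, 0, -35], "hand": 0},
    {"translation": [10.2, -11.3, 0], "rot": [0, 0, -42], "hand": 0},
    {"translation": [11.3, -12.6, 0], "rot": [0, 0, -47.5], "hand": 0},
    {"translation": [11.3, -12.6, 0], "rot": [0, 0, -47.5], "hand": 0},
  ],
)

```text
t: 18.35
eef_pos: [0.5637, -0.0707, 0.1744]
ee_rot: [3.141, -0.0, -1.447]
force: [-0.1, 0.3, -0.1]
width: 0.088
gripper_force: 0.0
```

Run:
```python
from h import *
p,P,C=snap('wrist');q=P.reshape(-1,3)
print(find('square','wrist',C))
m=(q[:,2]>.088)&(q[:,2]<.1)&(np.hypot(q[:,0]-.5644,q[:,1]+.0696)<.042);print(m.sum(),cv2.minAreaRect((q[m][:,:2]*1000).astype(np.float32)))
m=(q[:,2]>.118)&(q[:,2]<.13)&(np.hypot(q[:,0]-.5644,q[:,1]+.0696)<.042);print(m.sum(),cv2.minEnclosingCircle((q[m][:,:2]*1000).astype(np.float32)))
go(.5644,-.0696,.050,-82.7)
```

```text
[(0.66, array([ 0.5672, -0.0681,  0.0023]))]
1491 ((563.6961059570312, -70.30299377441406), (53.9183235168457, 52.91255187988281), 7.395678520202637)
2186 ((563.5263671875, -69.9231185913086), 20.92306137084961)
trans [ 0.1  -0.09 12.45] rot [ 0.   0.  -0.6] rows 3.0 0.1
```

Request:
move_arm(
  rows=[
    {"translation": [-0.1, 0, 3], "rot": [0, 0, -0.6], "hand": 0},
    {"translation": [-0.1, 0, 6], "rot": [0, 0, -0.6], "hand": 0},
    {"translation": [-0.1, 0, 9], "rot": [0, 0, -0.6], "hand": 0},
    {"translation": [-0.1, 0, 11], "rot": [0, 0, -0.6], "hand": 0},
    {"translation": [-0.1, 0, 12], "rot": [0, 0, -0.6], "hand": 0},
    {"translation": [-0.1, 0, 12.3], "rot": [0, 0, -0.6], "hand": 0.2},
    {"translation": [-0.1, 0, 12.3], "rot": [0, 0, -0.6], "hand": 0.5},
    {"translation": [-0.1, 0, 12.3], "rot": [0, 0, -0.6], "hand": 0.7},
  ],
  squeeze=30,
)

```text
t: 19.12
eef_pos: [0.5646, -0.0667, 0.0531]
ee_rot: [-3.14, -0.0, -1.44]
force: [1.0, -0.5, 0.2]
width: 0.0725
gripper_force: 0.0
```

Request:
move_arm(
  rows=[
    {"translation": [0, 0, 0], "rot": [0, 0, 0], "hand": 1},
    {"translation": [0, 0, 0], "rot": [0, 0, 0], "hand": 1},
    {"translation": [0, 0, 0], "rot": [0, 0, 0], "hand": 1},
    {"translation": [0, 0, 0], "rot": [0, 0, 0], "hand": 1},
    {"translation": [0, 0, 0], "rot": [0, 0, 0], "hand": 1},
  ],
)

```text
t: 19.53
eef_pos: [0.5642, -0.0671, 0.053]
ee_rot: [-3.14, -0.0, -1.44]
force: [-1.0, 2.5, 6.4]
width: 0.0539
gripper_force: 30.0
```

Run:
```python
from h import *
go(.616,.292,.15,-187);
```

```text
trans [-34.92  -9.84  -9.68] rot [-1.000e-01  1.000e-01  1.045e+02] rows 9.0 14.6
```

Request:
move_arm(
  rows=[
    {"translation": [0, 0, -1], "rot": [0, 0, 0], "hand": 1},
    {"translation": [0, 0, -3.5], "rot": [0, 0, 0], "hand": 1},
    {"translation": [0, 0, -6.5], "rot": [0, 0, 0], "hand": 1},
    {"translation": [0, 0, -9], "rot": [0, 0, 0], "hand": 1},
    {"translation": [-1.5, -0.4, -10], "rot": [0, 0, 4], "hand": 1},
    {"translation": [-4.2, -1.2, -10], "rot": [0, 0, 11], "hand": 1},
    {"translation": [-7.2, -2, -10], "rot": [0, 0, 18], "hand": 1},
    {"translation": [-10.2, -2.9, -10], "rot": [0, 0, 25], "hand": 1},
  ],
)

```text
t: 20.2
eef_pos: [0.5787, 0.0384, 0.1529]
ee_rot: [-3.141, 0.001, -1.884]
force: [1.1, 0.6, -2.1]
width: 0.054
gripper_force: 30.0
```

Run:
```python
from h import *
print(arm.get_state()['width']); go(.616,.292,.15,-187);
```

```text
0.05404639345590645
trans [-25.27   4.27   0.31] rot [ 0.   0.  79.1] rows 6.1 11.0
```

Request:
move_arm(
  rows=[
    {"translation": [-2.5, 0.4, 0], "rot": [0, 0, 7], "hand": 1},
    {"translation": [-5, 0.8, 0], "rot": [0, 0, 14], "hand": 1},
    {"translation": [-7.5, 1.3, 0], "rot": [0, 0, 21], "hand": 1},
    {"translation": [-10, 1.7, 0], "rot": [0, 0, 28], "hand": 1},
    {"translation": [-12.5, 2.1, 0], "rot": [0, 0, 35], "hand": 1},
    {"translation": [-15, 2.5, 0], "rot": [0, 0, 42], "hand": 1},
    {"translation": [-17.5, 2.9, 0], "rot": [0, 0, 49], "hand": 1},
    {"translation": [-20, 3.4, 0], "rot": [0, 0, 56], "hand": 1},
  ],
)

```text
t: 20.87
eef_pos: [0.6066, 0.2397, 0.1523]
ee_rot: [3.142, -0.001, -2.86]
force: [1.0, -0.8, -2.7]
width: 0.0538
gripper_force: 30.0
```

Run:
```python
from h import *
print(arm.get_state()['width']); go(.616,.292,.15,-187);go(.616,.292,.052,-187)
```

```text
0.053829060647859736
trans [-2.36  4.76  0.23] rot [-0.  -0.  23.1] rows 1.3 3.2
trans [-2.36  4.76 10.03] rot [-0.  -0.  23.1] rows 2.7 3.2
```

Request:
move_arm(
  rows=[
    {"translation": [-0.9, 1.8, 0], "rot": [0, 0, 7], "hand": 1},
    {"translation": [-1.7, 3.5, 0], "rot": [0, 0, 14], "hand": 1},
    {"translation": [-2.3, 4.6, 0.2], "rot": [0, 0, 20], "hand": 1},
    {"translation": [-2.4, 4.8, 1], "rot": [0, 0, 23.1], "hand": 1},
    {"translation": [-2.4, 4.8, 3], "rot": [0, 0, 23.1], "hand": 1},
    {"translation": [-2.4, 4.8, 5], "rot": [0, 0, 23.1], "hand": 1},
    {"translation": [-2.4, 4.8, 6.5], "rot": [0, 0, 23.1], "hand": 1},
    {"translation": [-2.4, 4.8, 7.5], "rot": [0, 0, 23.1], "hand": 1},
  ],
)

```text
t: 21.53
eef_pos: [0.6151, 0.2908, 0.0751]
ee_rot: [-3.14, -0.002, 3.026]
force: [-0.3, -0.2, -2.3]
width: 0.0536
gripper_force: 30.0
```

Run:
```python
from h import *
print(arm.get_state()['width']); go(.616,.292,.052,-187)
```

```text
0.053618731082247656
trans [-0.08  0.13  2.31] rot [-0.1 -0.1  0.4] rows 0.6 0.1
```

Request:
move_arm(
  rows=[
    {"translation": [0, 0, 1], "rot": [0, 0, 0], "hand": 1},
    {"translation": [0, 0, 1.8], "rot": [0, 0, 0], "hand": 1},
    {"translation": [0, 0, 2.2], "rot": [0, 0, 0], "hand": 1},
    {"translation": [0, 0, 2.3], "rot": [0, 0, 0], "hand": 1},
    {"translation": [0, 0, 2.3], "rot": [0, 0, 0], "hand": 1},
    {"translation": [0, 0, 2.3], "rot": [0, 0, 0], "hand": 0.2},
    {"translation": [0, 0, 2.3], "rot": [0, 0, 0], "hand": 0},
    {"translation": [0, 0, 2.3], "rot": [0, 0, 0], "hand": 0},
  ],
)

```text
t: 22.2
eef_pos: [0.6168, 0.2919, 0.0551]
ee_rot: [3.14, 0.001, 3.027]
force: [-0.5, -0.0, -0.3]
width: 0.0682
gripper_force: 0.0
```

Request:
move_arm(
  rows=[
    {"translation": [0, 0, 0], "rot": [0, 0, 0], "hand": 0},
    {"translation": [0, 0, 0], "rot": [0, 0, 0], "hand": 0},
    {"translation": [0, 0, 0], "rot": [0, 0, 0], "hand": 0},
    {"translation": [0, 0, -2], "rot": [0, 0, 0], "hand": 0},
    {"translation": [0, 0, -5], "rot": [0, 0, 0], "hand": 0},
    {"translation": [0, 0, -9], "rot": [0, 0, 0], "hand": 0},
    {"translation": [0, 0, -12], "rot": [0, 0, 0], "hand": 0},
    {"translation": [0, 0, -12], "rot": [0, 0, 0], "hand": 0},
  ],
)

```text
t: 22.87
eef_pos: [0.6196, 0.2933, 0.1823]
ee_rot: [3.135, 0.009, 3.027]
force: [1.4, 0.7, 1.2]
width: 0.0877
gripper_force: 0.0
```

Run:
```python
from h import *
p,P,C=snap('top','pics/top6.png');np.save('top6.npy',P)
for l in('pad_jar','pad_square','pad_slim','square'):print(l,find(l,'top',C,1))
q=P.reshape(-1,3)
m=(abs(q[:,2]-.076)<.008)&(np.hypot(q[:,0]-.559,q[:,1]+.002)<.04)
print('spacer',cv2.minAreaRect((q[m][:,:2]*1000).astype(np.float32)))
hsv=cv2.cvtColor(p,cv2.COLOR_RGB2HSV)
cork=(hsv[...,1]>100)&(hsv[...,0]<22)&(abs(P[...,2])<.02)
for nm,c,r in(('pj',(.552,.064),.055),('ps',(.564,-.07),.06),('psl',(.474,-.008),.045)):
    g=P[cork&(np.hypot(P[...,0]-c[0],P[...,1]-c[1])<r)]
    b=(g[:,:2]*1000).astype(np.float32);print(nm,len(b),b.mean(0),cv2.minEnclosingCircle(b),cv2.minAreaRect(b))
go(.5592,-.002,.175,-174.9)
```

```text
pad_jar [(0.97, array([ 0.5534,  0.0606, -0.0026]))]
pad_square [(0.79, array([ 0.5659, -0.0652, -0.0022]))]
pad_slim [(0.56, array([ 0.4786, -0.0127,  0.001 ]))]
square [(0.66, array([0.6142, 0.2919, 0.0026]))]
spacer ((559.1461181640625, -2.0330677032470703), (49.6302490234375, 23.832372665405273), 4.967164993286133)
pj 1086 [552.061   62.0357] ((552.214599609375, 62.238460540771484), 39.40891647338867) ((551.6580810546875, 61.631126403808594), (76.20933532714844, 76.38590240478516), 0.7316960692405701)
ps 1035 [565.4752  -68.84415] ((565.6740112304688, -69.09474182128906), 46.683082580566406) ((565.525634765625, -69.14450073242188), (69.34403228759766, 69.40206146240234), 10.558253288269043)
psl 609 [475.7427    -8.981559] ((475.7804260253906, -9.153197288513184), 29.692813873291016) ((475.0729675292969, -8.307222366333008), (57.511802673339844, 57.285301208496094), 0.07609178870916367)
trans [  2.22 -29.77  -0.18] rot [ -0.1  -0.1 -11.7] rows 7.2 1.6
```

View pics/top6.png

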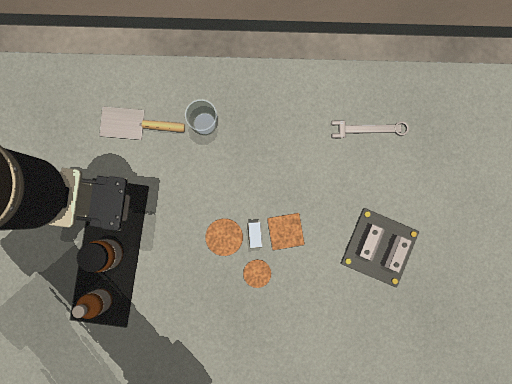

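Request:
move_arm(
  rows=[
    {"translation": [0.3, -3.9, 0], "rot": [0, 0, -2], "hand": 0},
    {"translation": [0.6, -7.8, 0], "rot": [0, 0, -5], "hand": 0},
    {"translation": [0.9, -11.7, 0], "rot": [0, 0, -8], "hand": 0},
    {"translation": [1.2, -15.6, 0], "rot": [0, 0, -11.7], "hand": 0.1},
    {"translation": [1.5, -19.5, 0], "rot": [0, 0, -11.7], "hand": 0.2},
    {"translation": [1.8, -23.4, 0], "rot": [0, 0, -11.7], "hand": 0.3},
    {"translation": [2, -27.2, 0], "rot": [0, 0, -11.7], "hand": 0.3},
    {"translation": [2.2, -29.7, 0], "rot": [0, 0, -11.7], "hand": 0.3},
  ],
)

```text
t: 23.78
eef_pos: [0.5584, -0.0039, 0.1728]
ee_rot: [-3.141, -0.002, -3.054]
force: [0.2, 0.2, -1.5]
width: 0.0634
gripper_force: 0.0
```

Run:
```python
from h import *
p,P,C=snap('top');print('square',find('square','top',C,1))
q=P.reshape(-1,3);m=(q[:,2]>.108)&(q[:,2]<.13)&(np.hypot(q[:,0]-.614,q[:,1]-.292)<.05);print(cv2.minEnclosingCircle((q[m][:,:2]*1000).astype(np.float32)))
p,P,C=snap('wrist');q=P.reshape(-1,3)
m=(abs(q[:,2]-.076)<.006)&(np.hypot(q[:,0]-.559,q[:,1]+.002)<.04);print('spacer',m.sum(),cv2.minAreaRect((q[m][:,:2]*1000).astype(np.float32)))
m=(abs(q[:,2]-.046)<.006)&(np.hypot(q[:,0]-.533,q[:,1]+.271)<.07);
if m.sum()>50:print('jaws',m.sum(),cv2.minAreaRect((q[m][:,:2]*1000).astype(np.float32)))
go(.5592,-.002,.031,-175)
```

```text
square [(0.76, array([0.6137, 0.2889, 0.0058]))]
((614.4056396484375, 290.5567932128906), 20.991588592529297)
spacer 1388 ((558.30517578125, -2.717914581298828), (50.374691009521484, 23.263259887695312), 5.752398490905762)
jaws 1733 ((544.536376953125, -242.5843505859375), (27.378259658813477, 71.25729370117188), 67.6712875366211)
trans [-0.03  0.09 14.21] rot [-0.  -0.1 -0.1] rows 3.4 0.0
```

Request:
move_arm(
  rows=[
    {"translation": [0, 0.1, 3], "rot": [0, 0, 0], "hand": 0.3},
    {"translation": [0, 0.1, 6], "rot": [0, 0, 0], "hand": 0.3},
    {"translation": [0, 0.1, 9], "rot": [0, 0, 0], "hand": 0.3},
    {"translation": [0, 0.1, 11.5], "rot": [0, 0, 0], "hand": 0.3},
    {"translation": [0, 0.1, 13.2], "rot": [0, 0, 0], "hand": 0.3},
    {"translation": [0, 0.1, 14.2], "rot": [0, 0, 0], "hand": 0.3},
    {"translation": [0, 0.1, 14.2], "rot": [0, 0, 0], "hand": 0.3},
  ],
  squeeze=35,
)

```text
t: 24.52
eef_pos: [0.5585, 0.0003, 0.0292]
ee_rot: [-3.141, -0.005, -3.052]
force: [-0.1, 0.4, -0.0]
width: 0.0616
gripper_force: 0.0
```

Run:
```python
from h import *
s=arm.get_state();print(s['eef_pos'],np.degrees(s['ee_rot']))
go(.5587,-.0025,.031,-175)
```

```text
[5.58519738e-01 2.91779090e-04 2.91645981e-02] [-179.94278107   -0.28055805 -174.87334093]
trans [ 0.01 -0.28 -0.18] rot [-0.1 -0.3  0.1] rows 0.1 0.0
```

Request:
move_arm(
  rows=[
    {"translation": [0, -0.25, -0.2], "rot": [0, 0, 0], "hand": 0.4},
    {"translation": [0, -0.25, -0.2], "rot": [0, 0, 0], "hand": 0.5},
    {"translation": [0, -0.25, -0.2], "rot": [0, 0, 0], "hand": 0.6},
    {"translation": [0, -0.25, -0.2], "rot": [0, 0, 0], "hand": 0.7},
    {"translation": [0, -0.25, -0.2], "rot": [0, 0, 0], "hand": 0.9},
    {"translation": [0, -0.25, -0.2], "rot": [0, 0, 0], "hand": 1},
    {"translation": [0, -0.25, -0.2], "rot": [0, 0, 0], "hand": 1},
    {"translation": [0, -0.25, -0.2], "rot": [0, 0, 0], "hand": 1},
  ],
  squeeze=35,
)

```text
t: 25.18
eef_pos: [0.5606, -0.0024, 0.0344]
ee_rot: [3.142, 0.001, -3.053]
force: [-1.8, 0.3, 4.6]
width: 0.0235
gripper_force: 34.9
```

Request:
move_arm(
  rows=[
    {"translation": [0, 0, 0], "rot": [0, 0, 0], "hand": 1},
    {"translation": [0, 0, 0], "rot": [0, 0, 0], "hand": 1},
    {"translation": [0, 0, 0], "rot": [0, 0, 0], "hand": 1},
  ],
)

```text
t: 25.43
eef_pos: [0.5606, -0.0024, 0.0344]
ee_rot: [-3.142, 0.001, -3.052]
force: [-1.3, 1.2, 5.7]
width: 0.0237
gripper_force: 35.0
```

Run:
```python
from h import *
s=arm.get_state();print(s['eef_pos'],np.degrees(s['ee_rot']))
go(.5334,-.2708,.13,-202.4)
```

```text
[ 0.56060179 -0.00236838  0.03441613] [-1.79999704e+02  3.49011931e-02 -1.74892628e+02]
trans [  5.09 -26.49  -9.56] rot [ 0.   0.  27.5] rows 6.9 3.8
```

Request:
move_arm(
  rows=[
    {"translation": [0, 0, -2], "rot": [0, 0, 0], "hand": 1},
    {"translation": [0, -0.5, -5], "rot": [0, 0, 0], "hand": 1},
    {"translation": [0.4, -2.5, -8], "rot": [0, 0, 4], "hand": 1},
    {"translation": [1.1, -5.7, -9.5], "rot": [0, 0, 9], "hand": 1},
    {"translation": [1.8, -9.2, -9.5], "rot": [0, 0, 14], "hand": 1},
    {"translation": [2.4, -12.7, -9.5], "rot": [0, 0, 19], "hand": 1},
    {"translation": [3.1, -16.2, -9.5], "rot": [0, 0, 24], "hand": 1},
    {"translation": [3.8, -19.7, -9.5], "rot": [0, 0, 27.5], "hand": 1},
  ],
)

```text
t: 26.1
eef_pos: [0.539, -0.2034, 0.1285]
ee_rot: [3.141, -0.001, 2.746]
force: [0.5, 0.3, -1.7]
width: 0.0236
gripper_force: 34.9
```

Run:
```python
from h import *
s=arm.get_state();print(s['eef_pos'],np.degrees(s['ee_rot']))
p,P,C=snap('wrist')
q=P.reshape(-1,3);m=(abs(q[:,2]-.046)<.005)&(np.hypot(q[:,0]-.533,q[:,1]+.271)<.07);print('jaws',m.sum(),cv2.minAreaRect((q[m][:,:2]*1000).astype(np.float32)))
go(.5334,-.2708,.13,-202.4)
```

```text
[ 0.53899539 -0.20336809  0.12850277] [ 1.79991349e+02 -5.24139125e-02  1.57333922e+02]
jaws 3636 ((529.242919921875, -270.266357421875), (88.42545318603516, 63.811309814453125), 67.72180938720703)
trans [-2.03 -5.94 -0.17] rot [-0.1 -0.1 -0.6] rows 1.5 0.1
```

Request:
move_arm(
  rows=[
    {"translation": [-0.7, -2, 0], "rot": [0, 0, -0.2], "hand": 1},
    {"translation": [-1.5, -4.3, 0], "rot": [0, 0, -0.4], "hand": 1},
    {"translation": [-2, -5.7, 0], "rot": [0, 0, -0.6], "hand": 1},
    {"translation": [-2.2, -6.1, 1], "rot": [0, 0, -0.6], "hand": 1},
    {"translation": [-2.2, -6.1, 2.2], "rot": [0, 0, -0.6], "hand": 1},
    {"translation": [-2.2, -6.1, 3.2], "rot": [0, 0, -0.6], "hand": 1},
    {"translation": [-2.2, -6.1, 3.2], "rot": [0, 0, -0.6], "hand": 1},
  ],
)

```text
t: 26.73
eef_pos: [0.535, -0.2659, 0.0937]
ee_rot: [-3.141, -0.005, 2.76]
force: [-1.7, 0.5, -2.5]
width: 0.0234
gripper_force: 34.9
```

Run:
```python
from h import *
s=arm.get_state();print(s['eef_pos'],np.degrees(s['ee_rot']))
go(.535,-.2718,.0444,-202.4)
p,P,C=snap('top');q=P.reshape(-1,3)
m=(abs(q[:,2]-.046)<.006)&(np.hypot(q[:,0]-.533,q[:,1]+.271)<.07);print('jaws',m.sum(),cv2.minAreaRect((q[m][:,:2]*1000).astype(np.float32)))
p,P,C=snap('side','pics/s7.png');q=P.reshape(-1,3)
m=(q[:,2]>.065)&(q[:,2]<.105)&(np.hypot(q[:,0]-.533,q[:,1]+.271)<.05);print('spacer',m.sum(),cv2.minAreaRect((q[m][:,:2]*1000).astype(np.float32)))
print(find('spacer','side',C),find('frame','side',C))
cv2.imwrite('pics/s7c.png',cv2.resize(cv2.imread('pics/s7.png')[180:384,200:400],(600,600)))
```

```text
[ 0.53495568 -0.26590155  0.09367058] [-179.98601981   -0.29746001  158.15363295]
trans [-0.25 -0.54  4.93] rot [-0.  -0.3  0.6] rows 1.2 0.1
jaws 0 ((0.0, 0.0), (0.0, 0.0), 0.0)
spacer 660 ((526.1622314453125, -273.2066650390625), (20.54792594909668, 54.20005416870117), 45.078792572021484)
[(0.7, array([ 0.5339, -0.2668,  0.0627])), (0.63, array([0.4169, 0.3174, 0.0029]))] [(0.97, array([ 0.5298, -0.2745,  0.0014])), (0.61, array([ 0.534 , -0.2629,  0.0604]))]
```

View pics/s7c.png

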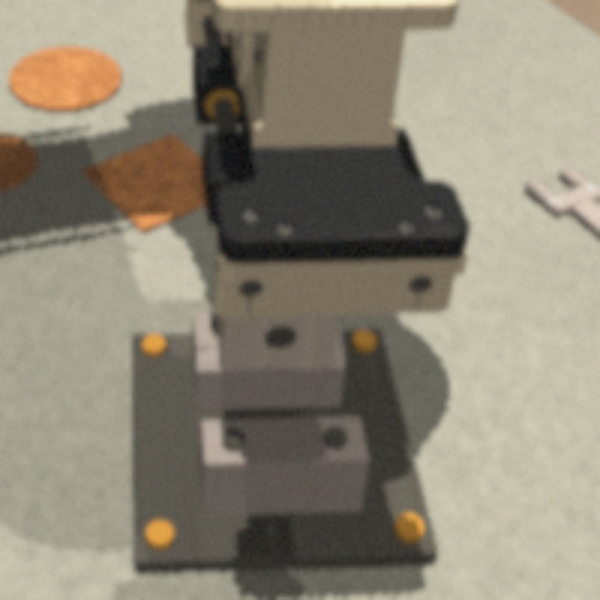

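The spacer hangs upright over the frame, with its hole at (280,335) in the crop, but it is still a little towards the far jaw. Correcting by 5–6 mm before going down.

Request:
move_arm(
  rows=[
    {"translation": [-0.1, -0.3, 0], "rot": [0, 0, 0.3], "hand": 1},
    {"translation": [-0.2, -0.5, 0], "rot": [0, 0, 0.6], "hand": 1},
    {"translation": [-0.25, -0.55, 0], "rot": [0, 0, 0.6], "hand": 1},
    {"translation": [-0.25, -0.55, 0], "rot": [0, 0, 0.6], "hand": 1},
  ],
)

```text
t: 27.27
eef_pos: [0.5375, -0.2731, 0.0973]
ee_rot: [3.141, 0.001, 2.75]
force: [0.5, -0.1, -2.5]
width: 0.0236
gripper_force: 34.9
```

```bash
cat > fr.py <<'E'
from h import *
s=arm.get_state();print(s['eef_pos'],np.degrees(s['ee_rot']),s['force'])
go(.535,-.2718,.0444,-202.4)
p,P,C=snap('side');q=P.reshape(-1,3)
a=np.radians(-22.4);c=np.array([.5333,-.271])
d=q[:,:2]-c;X=d@[np.cos(a),np.sin(a)]*1000;Y=d@[-np.sin(a),np.cos(a)]*1000;Z=q[:,2]*1000
m=(abs(X)<40)&(abs(Y)<30)&(Z>64)&(Z<76);print('spacer face n',m.sum(),'X',np.percentile(X[m],[2,98]).round(1),'Ymed',np.median(Y[m]).round(1))
b=m&(abs(X)<18);print('face slope deg',np.degrees(np.polyfit(X[b],Y[b],1)[0]).round(1))
m=(abs(X)<45)&(abs(Y)<50)&(abs(Z-46)<2.5);
for sgn in(-1,1):
    k=m&(sgn*Y>0);
    if k.sum():print('jawtop',sgn,k.sum(),'X',np.percentile(X[k],[1,99]).round(1),'Y',np.percentile(Y[k],[1,99]).round(1))
m=(abs(X)<30)&(Y<-38)&(Y>-55)&(Z>15)&(Z<40);print('outer jaw face',m.sum(),np.median(Y[m]) if m.any() else 0)
E
python3 fr.py
```

```text
[ 0.53754255 -0.2731187   0.09729082] [1.79993554e+02 3.61735499e-02 1.57579187e+02] [ 0.53782591 -0.09490869 -2.48322068]
trans [0.29 0.02 5.29] rot [ 0.  0. -0.] rows 1.3 0.0
spacer face n 228 X [-22.3  26.1] Ymed -12.4
face slope deg 0.2
jawtop -1 778 X [-35.4  33.5] Y [-45.  -20.9]
jawtop 1 141 X [-35.6 -20.3] Y [16.9 43. ]
outer jaw face 563 -44.010403303352746
```

Request:
move_arm(
  rows=[
    {"translation": [0.1, 0, 0.8], "rot": [0, 0, 0], "hand": 1},
    {"translation": [0.2, 0, 1.6], "rot": [0, 0, 0], "hand": 1},
    {"translation": [0.2, 0, 2.2], "rot": [0, 0, 0], "hand": 1},
    {"translation": [0.2, 0, 2.6], "rot": [0, 0, 0], "hand": 1},
    {"translation": [0.2, 0, 3], "rot": [0, 0, 0], "hand": 1},
    {"translation": [0.2, 0, 3.4], "rot": [0, 0, 0], "hand": 1},
    {"translation": [0.2, 0, 3.4], "rot": [0, 0, 0], "hand": 1},
  ],
)

```text
t: 27.9
eef_pos: [0.535, -0.2719, 0.0619]
ee_rot: [-3.141, -0.001, 2.75]
force: [-0.4, 0.6, -3.1]
width: 0.0233
gripper_force: 34.9
```

```bash
python3 fr.py
```

```text
[ 0.53499417 -0.27194926  0.06189155] [-1.79988667e+02 -8.06043039e-02  1.57589534e+02] [-0.44492709  0.61396681 -3.10910726]
trans [0.   0.01 1.75] rot [-0.  -0.1 -0. ] rows 0.4 0.0Traceback (most recent call last):
  File "fr.py", line 7, in <module>
    m=(abs(X)<40)&(abs(Y)<30)&(Z>64)&(Z<76);print('spacer face n',m.sum(),'X',np.percentile(X[m],[2,98]).round(1),'Ymed',np.median(Y[m]).round(1))
                                                                              ~~~~~~~~~~~~~^^^^^^^^^^^^^
    return _quantile_unchecked(
        a, q, axis, out, overwrite_input, method, keepdims, weights)
    return _ureduce(a,
                    func=_quantile_ureduce_func,
    ...<5 lines>...
                    overwrite_input=overwrite_input,
                    method=method)
    r = func(a, **kwargs)
    result = _quantile(arr,
                       quantiles=q,
    ...<2 lines>...
                       out=out,
                       weights=wgt)
    slices_having_nans = np.isnan(arr[-1, ...])
                                  ~~~^^^^^^^^^
IndexError: index -1 is out of bounds for axis 0 with size 0
```

Entering freely: spacer underside at about z 0.027 with no lateral force. Continuing to the floor.

Request:
move_arm(
  rows=[
    {"translation": [0, 0, 0.4], "rot": [0, 0, 0], "hand": 1},
    {"translation": [0, 0, 0.8], "rot": [0, 0, 0], "hand": 1},
    {"translation": [0, 0, 1.2], "rot": [0, 0, 0], "hand": 1},
    {"translation": [0, 0, 1.5], "rot": [0, 0, 0], "hand": 1},
    {"translation": [0, 0, 1.7], "rot": [0, 0, 0], "hand": 1},
    {"translation": [0, 0, 1.8], "rot": [0, 0, 0], "hand": 1},
    {"translation": [0, 0, 1.8], "rot": [0, 0, 0], "hand": 1},
  ],
)

```text
t: 28.53
eef_pos: [0.5354, -0.2721, 0.0448]
ee_rot: [-3.141, -0.0, 2.751]
force: [0.5, -0.4, -2.6]
width: 0.0238
gripper_force: 34.9
```

Run:
```python
from h import *
s=arm.get_state();print(s['eef_pos'],s['force'],np.degrees(s['ee_rot']))
```

```text
[ 0.53539083 -0.27210724  0.04476181] [ 0.54927268 -0.38101067 -2.64839655] [-1.79992656e+02 -1.86955808e-02  1.57596754e+02]
```

Near the floor but still carrying the weight. Pressing a bit further, then releasing and rising.

Request:
move_arm(
  rows=[
    {"translation": [0, 0, 0.1], "rot": [0, 0, 0], "hand": 1},
    {"translation": [0, 0, 0.2], "rot": [0, 0, 0], "hand": 1},
    {"translation": [0, 0, 0.2], "rot": [0, 0, 0], "hand": 1},
  ],
)

```text
t: 28.78
eef_pos: [0.5358, -0.2722, 0.0444]
ee_rot: [-3.141, 0.001, 2.751]
force: [-3.2, 2.2, 8.6]
width: 0.0236
gripper_force: 35.0
```

Request:
move_arm(
  rows=[
    {"translation": [0, 0, 0], "rot": [0, 0, 0], "hand": 0.5},
    {"translation": [0, 0, 0], "rot": [0, 0, 0], "hand": 0.4},
    {"translation": [0, 0, 0], "rot": [0, 0, 0], "hand": 0.3},
    {"translation": [0, 0, 0], "rot": [0, 0, 0], "hand": 0.3},
    {"translation": [0, 0, 0], "rot": [0, 0, 0], "hand": 0.3},
    {"translation": [0, 0, -3], "rot": [0, 0, 0], "hand": 0},
    {"translation": [0, 0, -7], "rot": [0, 0, 0], "hand": 0},
    {"translation": [0, 0, -10], "rot": [0, 0, 0], "hand": 0},
  ],
)

```text
t: 29.45
eef_pos: [0.5356, -0.2724, 0.1449]
ee_rot: [-3.141, 0.0, 2.751]
force: [0.9, -0.7, 1.0]
width: 0.0717
gripper_force: 0.0
```

Run:
```python
from h import *
s=arm.get_state();print(s['eef_pos'],s['force'])
a=np.radians(-22.4);c=np.array([.5333,-.271])
for n in('wrist','side'):
    p,P,C=snap(n);q=P.reshape(-1,3)
    d=q[:,:2]-c;X=d@[np.cos(a),np.sin(a)]*1000;Y=d@[-np.sin(a),np.cos(a)]*1000;Z=q[:,2]*1000
    m=(abs(X)<40)&(abs(Y)<20)&(Z>75)&(Z<95)
    if m.sum()>10:print(n,m.sum(),'top',np.median(Z[m]),'X',np.percentile(X[m],[1,99]),'Y',np.percentile(Y[m],[1,99]),cv2.minAreaRect((q[m][:,:2]*1000).astype(np.float32)))
    print(find('spacer',n,C,1),find('frame',n,C,1))
go(.6144,.2905,.175,-187)
```

```text
[ 0.53559532 -0.27240117  0.14490985] [ 0.90893515 -0.66089659  1.03181654]
wrist 1871 top 83.35825654636955 X [-24.37433653  24.65814889] Y [-12.50984572  10.7530682 ] ((533.1699829101562, -271.9870300292969), (24.04313087463379, 49.52385330200195), 67.42979431152344)
[(0.85, array([ 0.5336, -0.2716,  0.0094]))] []
side 734 top 85.7027078613147 X [-24.29248685  24.66494586] Y [-13.41258948  10.52988392] ((533.2476806640625, -272.34539794921875), (26.000513076782227, 49.9825439453125), 68.5650634765625)
[(0.77, array([ 0.532 , -0.2734,  0.0125]))] []
trans [14.09 55.02 -3.28] rot [  0.   -0.1 -15.4] rows 13.6 2.2
```

Request:
move_arm(
  rows=[
    {"translation": [1, 3.9, -0.5], "rot": [0, 0, -2], "hand": 0},
    {"translation": [2, 7.8, -1], "rot": [0, 0, -4], "hand": 0},
    {"translation": [3, 11.7, -1.5], "rot": [0, 0, -6], "hand": 0},
    {"translation": [4, 15.6, -2], "rot": [0, 0, -8], "hand": 0},
    {"translation": [5, 19.5, -2.5], "rot": [0, 0, -10], "hand": 0},
    {"translation": [6, 23.4, -3], "rot": [0, 0, -12], "hand": 0},
    {"translation": [7, 27.3, -3.3], "rot": [0, 0, -14], "hand": 0},
    {"translation": [8, 31.2, -3.3], "rot": [0, 0, -15.4], "hand": 0},
  ],
)

```text
t: 30.42
eef_pos: [0.5801, 0.0487, 0.1754]
ee_rot: [-3.141, -0.001, 3.021]
force: [1.2, -1.1, 0.9]
width: 0.0878
gripper_force: 0.0
```

Run:
```python
from h import *
go(.6144,.2905,.175,-187)
```

```text
trans [-5.100e-01  2.442e+01  2.000e-02] rot [-0.  -0.1  0.1] rows 5.9 0.0
```

Request:
move_arm(
  rows=[
    {"translation": [-0.1, 3.8, 0], "rot": [0, 0, 0], "hand": 0},
    {"translation": [-0.2, 7.8, 0], "rot": [0, 0, 0], "hand": 0},
    {"translation": [-0.3, 11.8, 0], "rot": [0, 0, 0], "hand": 0},
    {"translation": [-0.4, 15.8, 0], "rot": [0, 0, 0], "hand": 0},
    {"translation": [-0.5, 19.8, 0], "rot": [0, 0, 0], "hand": 0},
    {"translation": [-0.5, 23, 0], "rot": [0, 0, 0], "hand": 0},
    {"translation": [-0.5, 24.4, 0], "rot": [0, 0, 0], "hand": 0},
    {"translation": [-0.5, 24.4, 0], "rot": [0, 0, 0], "hand": 0},
  ],
)

```text
t: 31.08
eef_pos: [0.6146, 0.2912, 0.1733]
ee_rot: [-3.139, -0.002, 3.022]
force: [-0.3, 0.1, 0.6]
width: 0.088
gripper_force: 0.0
```

Run:
```python
from h import *
p,P,C=snap('wrist');q=P.reshape(-1,3);c=(.6144,.2905)
m=(q[:,2]>.085)&(q[:,2]<.098)&(np.hypot(q[:,0]-c[0],q[:,1]-c[1])<.042);print(m.sum(),cv2.minAreaRect((q[m][:,:2]*1000).astype(np.float32)))
m=(q[:,2]>.116)&(q[:,2]<.13)&(np.hypot(q[:,0]-c[0],q[:,1]-c[1])<.042);print(m.sum(),cv2.minEnclosingCircle((q[m][:,:2]*1000).astype(np.float32)))
print(arm.get_state()['eef_pos']);go(.6144,.2905,.051,-187)
```

```text
1535 ((612.742919921875, 291.278564453125), (54.08226776123047, 53.24756622314453), 83.52015686035156)
2216 ((612.9282836914062, 291.40765380859375), 20.945695877075195)
[0.6143481  0.28931803 0.17359287]
trans [-0.02  0.15 12.26] rot [-0.1 -0.1  0.1] rows 2.9 0.0
```

Request:
move_arm(
  rows=[
    {"translation": [0.15, 0.1, 3], "rot": [0, 0, 0], "hand": 0},
    {"translation": [0.15, 0.1, 6], "rot": [0, 0, 0], "hand": 0},
    {"translation": [0.15, 0.1, 9], "rot": [0, 0, 0], "hand": 0},
    {"translation": [0.15, 0.1, 11], "rot": [0, 0, 0], "hand": 0},
    {"translation": [0.15, 0.1, 12], "rot": [0, 0, 0], "hand": 0},
    {"translation": [0.15, 0.1, 12.2], "rot": [0, 0, 0], "hand": 0.2},
    {"translation": [0.15, 0.1, 12.2], "rot": [0, 0, 0], "hand": 0.5},
    {"translation": [0.15, 0.1, 12.2], "rot": [0, 0, 0], "hand": 0.7},
  ],
  squeeze=30,
)

```text
t: 31.8
eef_pos: [0.6147, 0.2896, 0.0554]
ee_rot: [3.141, 0.002, 3.019]
force: [1.2, -0.4, -0.4]
width: 0.0732
gripper_force: 0.0
```

Request:
move_arm(
  rows=[
    {"translation": [0, 0, 0], "rot": [0, 0, 0], "hand": 1},
    {"translation": [0, 0, 0], "rot": [0, 0, 0], "hand": 1},
    {"translation": [0, 0, 0], "rot": [0, 0, 0], "hand": 1},
    {"translation": [0, 0, 0], "rot": [0, 0, 0], "hand": 1},
    {"translation": [0, 0, 0], "rot": [0, 0, 0], "hand": 1},
    {"translation": [0, 0, 0], "rot": [0, 0, 0], "hand": 1},
  ],
)

```text
t: 32.3
eef_pos: [0.6145, 0.2903, 0.0553]
ee_rot: [3.14, 0.002, 3.02]
force: [-0.6, 0.6, 6.2]
width: 0.054
gripper_force: 29.9
```

Run:
```python
from h import *
s=arm.get_state();print(s['eef_pos'],s['width'],s['gripper_force']);go(.5655,-.069,.12,-187)
```

```text
[0.61454866 0.29029891 0.05529916] 0.054030978305518874 29.91482824087143
trans [  0.49 -36.25  -6.52] rot [0.1 0.1 0. ] rows 8.8 0.0
```

Request:
move_arm(
  rows=[
    {"translation": [0, 0, -1], "rot": [0, 0, 0], "hand": 1},
    {"translation": [0, -0.5, -3], "rot": [0, 0, 0], "hand": 1},
    {"translation": [0, -2.5, -5], "rot": [0, 0, 0], "hand": 1},
    {"translation": [0.1, -5.5, -5.5], "rot": [0, 0, 0], "hand": 1},
    {"translation": [0.1, -8.7, -5.5], "rot": [0, 0, 0], "hand": 1},
    {"translation": [0.2, -12, -5.5], "rot": [0, 0, 0], "hand": 1},
    {"translation": [0.2, -15.3, -5.5], "rot": [0, 0, 0], "hand": 1},
    {"translation": [0.3, -18.6, -5.5], "rot": [0, 0, 0], "hand": 1},
  ],
)

```text
t: 32.97
eef_pos: [0.5871, 0.1037, 0.1091]
ee_rot: [-3.141, -0.001, 3.019]
force: [0.8, -0.7, -2.6]
width: 0.0538
gripper_force: 29.9
```

Run:
```python
from h import *
s=arm.get_state();print(s['eef_pos'],s['width'],s['gripper_force']);go(.567,-.070,.1,-187)
```

```text
[0.58710696 0.10371804 0.10907105] 0.05382520644600579 29.897330403327942
trans [ -0.12 -17.49   0.91] rot [-0.  -0.1  0. ] rows 4.2 0.0
```

Request:
move_arm(
  rows=[
    {"translation": [0, -3.2, 0], "rot": [0, 0, 0], "hand": 1},
    {"translation": [-0.1, -6.4, 0], "rot": [0, 0, 0], "hand": 1},
    {"translation": [-0.1, -9.6, 0], "rot": [0, 0, 0], "hand": 1},
    {"translation": [-0.1, -12.6, 0.2], "rot": [0, 0, 0], "hand": 1},
    {"translation": [-0.1, -15.2, 0.7], "rot": [0, 0, 0], "hand": 1},
    {"translation": [-0.1, -17, 1.5], "rot": [0, 0, 0], "hand": 1},
    {"translation": [-0.1, -17.5, 2.5], "rot": [0, 0, 0], "hand": 1},
    {"translation": [-0.1, -17.5, 3], "rot": [0, 0, 0], "hand": 1},
  ],
)

```text
t: 33.63
eef_pos: [0.5664, -0.0698, 0.0778]
ee_rot: [-3.141, -0.002, 3.017]
force: [-1.0, 0.1, -1.6]
width: 0.0539
gripper_force: 29.9
```

Run:
```python
from h import *
arm.grab_frame('side')
s=arm.get_state();print(s['eef_pos'],s['width'],s['gripper_force']);go(.567,-.070,.0563,-187)
```

```text
[ 0.56634219 -0.06892093  0.07708111] 0.0536733642947101 29.896143972873688
trans [-0.08 -0.1   2.08] rot [-0.  -0.2 -0.1] rows 0.5 0.0
```

Request:
move_arm(
  rows=[
    {"translation": [-0.1, -0.1, 0.8], "rot": [0, 0, 0], "hand": 1},
    {"translation": [-0.1, -0.1, 1.5], "rot": [0, 0, 0], "hand": 1},
    {"translation": [-0.1, -0.1, 1.9], "rot": [0, 0, 0], "hand": 1},
    {"translation": [-0.1, -0.1, 2.1], "rot": [0, 0, 0], "hand": 1},
    {"translation": [-0.1, -0.1, 2.1], "rot": [0, 0, 0], "hand": 1},
    {"translation": [-0.1, -0.1, 2.1], "rot": [0, 0, 0], "hand": 0.2},
    {"translation": [-0.1, -0.1, 2.1], "rot": [0, 0, 0], "hand": 0},
    {"translation": [-0.1, -0.1, 2.1], "rot": [0, 0, 0], "hand": 0},
  ],
)

```text
t: 34.35
eef_pos: [0.5693, -0.0695, 0.0586]
ee_rot: [3.141, 0.001, 3.02]
force: [0.9, -0.4, 1.2]
width: 0.0689
gripper_force: 0.0
```

Request:
move_arm(
  rows=[
    {"translation": [0, 0, 0], "rot": [0, 0, 0], "hand": 0},
    {"translation": [0, 0, 0], "rot": [0, 0, 0], "hand": 0},
    {"translation": [0, 0, 0], "rot": [0, 0, 0], "hand": 0},
    {"translation": [0, 0, -2], "rot": [0, 0, 0], "hand": 0},
    {"translation": [0, 0, -5], "rot": [0, 0, 0], "hand": 0},
    {"translation": [0, 0, -9], "rot": [0, 0, 0], "hand": 0},
    {"translation": [0, 0, -12], "rot": [0, 0, 0], "hand": 0},
    {"translation": [0, 0, -12], "rot": [0, 0, 0], "hand": 0},
  ],
)

```text
t: 35.02
eef_pos: [0.5724, -0.0697, 0.1853]
ee_rot: [3.14, 0.011, 3.02]
force: [1.0, -0.6, 0.7]
width: 0.0878
gripper_force: 0.0
```

Run:
```python
from h import *
p,P,C=snap('wrist');q=P.reshape(-1,3);c=(.5655,-.069)
m=(q[:,2]>.116)&(q[:,2]<.13)&(np.hypot(q[:,0]-c[0],q[:,1]-c[1])<.042);print(m.sum(),cv2.minEnclosingCircle((q[m][:,:2]*1000).astype(np.float32)))
go(.5143,.3033,.175,-187)
```

```text
2080 ((566.9822387695312, -68.48631286621094), 20.788860321044922)
trans [10.16 36.31  0.7 ] rot [0.1 0.4 0. ] rows 9.0 0.1
```

Request:
move_arm(
  rows=[
    {"translation": [1, 3.8, 0], "rot": [0, 0, 0], "hand": 0},
    {"translation": [2.1, 7.7, 0], "rot": [0, 0, 0], "hand": 0},
    {"translation": [3.2, 11.6, 0], "rot": [0, 0, 0], "hand": 0},
    {"translation": [4.3, 15.5, 0], "rot": [0, 0, 0], "hand": 0},
    {"translation": [5.4, 19.4, 0], "rot": [0, 0, 0], "hand": 0},
    {"translation": [6.5, 23.3, 0], "rot": [0, 0, 0], "hand": 0},
    {"translation": [7.6, 27.2, 0], "rot": [0, 0, 0], "hand": 0},
    {"translation": [8.7, 31.1, 0], "rot": [0, 0, 0], "hand": 0},
  ],
)

```text
t: 35.73
eef_pos: [0.5191, 0.2513, 0.1773]
ee_rot: [-3.141, -0.001, 3.019]
force: [1.2, -0.5, -0.3]
width: 0.0878
gripper_force: 0.0
```

Request:
move_arm(
  rows=[
    {"translation": [1, 3.6, 0.6], "rot": [0, 0, 0], "hand": 0},
    {"translation": [1.4, 5.1, 0.6], "rot": [0, 0, 0], "hand": 0},
    {"translation": [1.4, 5.1, 0.6], "rot": [0, 0, 0], "hand": 0},
    {"translation": [1.4, 5.1, 0.6], "rot": [0, 0, 0], "hand": 0},
  ],
)

```text
t: 36.07
eef_pos: [0.5118, 0.3025, 0.1708]
ee_rot: [-3.14, -0.001, 3.021]
force: [0.1, -0.5, -0.1]
width: 0.0878
gripper_force: 0.0
```

Run:
```python
from cyl import *
p,P,C=snap('wrist');k=cyl('jar',P,(.5143,.3033));print(k)
print(arm.get_state()['eef_pos']);go(*k[1],.045,-187)
```

```text
(np.int64(599), array([0.5138, 0.3028]), np.float64(0.0003))
[0.51207791 0.30167294 0.17112641]
trans [-0.17  0.15 12.61] rot [-0.1 -0.1  0. ] rows 3.0 0.0
```

Request:
move_arm(
  rows=[
    {"translation": [-0.15, 0.15, 3], "rot": [0, 0, 0], "hand": 0},
    {"translation": [-0.15, 0.15, 6], "rot": [0, 0, 0], "hand": 0},
    {"translation": [-0.15, 0.15, 9], "rot": [0, 0, 0], "hand": 0},
    {"translation": [-0.15, 0.15, 11], "rot": [0, 0, 0], "hand": 0},
    {"translation": [-0.15, 0.15, 12.2], "rot": [0, 0, 0], "hand": 0},
    {"translation": [-0.15, 0.15, 12.7], "rot": [0, 0, 0], "hand": 0},
    {"translation": [-0.15, 0.15, 12.7], "rot": [0, 0, 0], "hand": 0.5},
    {"translation": [-0.15, 0.15, 12.7], "rot": [0, 0, 0], "hand": 0.7},
  ],
  squeeze=35,
)

```text
t: 36.78
eef_pos: [0.5148, 0.3028, 0.0456]
ee_rot: [3.141, 0.0, 3.018]
force: [0.7, 0.7, 0.1]
width: 0.0791
gripper_force: 0.0
```

Request:
move_arm(
  rows=[
    {"translation": [0, 0, 0], "rot": [0, 0, 0], "hand": 1},
    {"translation": [0, 0, 0], "rot": [0, 0, 0], "hand": 1},
    {"translation": [0, 0, 0], "rot": [0, 0, 0], "hand": 1},
    {"translation": [0, 0, 0], "rot": [0, 0, 0], "hand": 1},
    {"translation": [0, 0, 0], "rot": [0, 0, 0], "hand": 1},
  ],
)

```text
t: 37.2
eef_pos: [0.5147, 0.3037, 0.0461]
ee_rot: [3.14, 0.001, 3.02]
force: [-0.2, -0.4, 6.2]
width: 0.0609
gripper_force: 35.0
```

Run:
```python
from cyl import *
s=arm.get_state();t=s['eef_pos'];print(t,s['width'],s['gripper_force'])
p,P,C=snap('side');k=cyl('jar',P,(.5138,.3028))[1];print(k)
go(.552+t[0]-k[0],.062+t[1]-k[1],.09,-187)
```

```text
[0.51473444 0.30372048 0.04607956] 0.06085368989455682 35.0022107642144
[0.5143 0.3032]
trans [ -6.68 -23.48  -4.41] rot [0.1 0.1 0. ] rows 5.9 0.0
```

Request:
move_arm(
  rows=[
    {"translation": [0, 0, -1], "rot": [0, 0, 0], "hand": 1},
    {"translation": [-0.2, -0.6, -3], "rot": [0, 0, 0], "hand": 1},
    {"translation": [-0.8, -2.8, -4.4], "rot": [0, 0, 0], "hand": 1},
    {"translation": [-1.7, -6, -4.4], "rot": [0, 0, 0], "hand": 1},
    {"translation": [-2.7, -9.4, -4.4], "rot": [0, 0, 0], "hand": 1},
    {"translation": [-3.7, -12.8, -4.4], "rot": [0, 0, 0], "hand": 1},
    {"translation": [-4.7, -16.2, -4.4], "rot": [0, 0, 0], "hand": 1},
    {"translation": [-5.5, -19.4, -4.4], "rot": [0, 0, 0], "hand": 1},
  ],
)

```text
t: 37.92
eef_pos: [0.5448, 0.1024, 0.0893]
ee_rot: [-3.142, -0.0, 3.02]
force: [0.2, -0.3, -2.9]
width: 0.0611
gripper_force: 35.0
```

Request:
move_arm(
  rows=[
    {"translation": [-0.7, -2.4, 0], "rot": [0, 0, 0], "hand": 1},
    {"translation": [-1.2, -3.9, 0.3], "rot": [0, 0, 0], "hand": 1},
    {"translation": [-1.2, -4.1, 1], "rot": [0, 0, 0], "hand": 1},
    {"translation": [-1.2, -4.1, 1.8], "rot": [0, 0, 0], "hand": 1},
    {"translation": [-1.2, -4.1, 2], "rot": [0, 0, 0], "hand": 1},
    {"translation": [-1.2, -4.1, 2], "rot": [0, 0, 0], "hand": 1},
  ],
)

```text
t: 38.42
eef_pos: [0.5512, 0.0624, 0.0679]
ee_rot: [-3.141, -0.002, 3.02]
force: [0.5, 0.2, -2.4]
width: 0.0609
gripper_force: 35.0
```

Run:
```python
from h import *
arm.grab_frame('side')
s=arm.get_state();t=s['eef_pos'];print(t,s['width'],s['gripper_force'])
go(.5526,.0627,.0471,-187)
```

```text
[0.55162974 0.06266911 0.06846785] 0.06092023565351978 34.99873606720939
trans [-0.1   0.02  2.14] rot [-0.  -0.1  0.1] rows 0.5 0.0
```

Request:
move_arm(
  rows=[
    {"translation": [-0.1, 0, 0.8], "rot": [0, 0, 0], "hand": 1},
    {"translation": [-0.1, 0, 1.5], "rot": [0, 0, 0], "hand": 1},
    {"translation": [-0.1, 0, 1.9], "rot": [0, 0, 0], "hand": 1},
    {"translation": [-0.1, 0, 2.1], "rot": [0, 0, 0], "hand": 1},
    {"translation": [-0.1, 0, 2.1], "rot": [0, 0, 0], "hand": 1},
    {"translation": [-0.1, 0, 2.1], "rot": [0, 0, 0], "hand": 0.2},
    {"translation": [-0.1, 0, 2.1], "rot": [0, 0, 0], "hand": 0},
    {"translation": [-0.1, 0, 2.1], "rot": [0, 0, 0], "hand": 0},
  ],
)

```text
t: 39.13
eef_pos: [0.5535, 0.0619, 0.0484]
ee_rot: [3.141, 0.001, 3.019]
force: [0.2, 0.3, 0.1]
width: 0.0755
gripper_force: 0.0
```

Request:
move_arm(
  rows=[
    {"translation": [0, 0, 0], "rot": [0, 0, 0], "hand": 0},
    {"translation": [0, 0, 0], "rot": [0, 0, 0], "hand": 0},
    {"translation": [0, 0, -2], "rot": [0, 0, 0], "hand": 0},
    {"translation": [0, 0, -5], "rot": [0, 0, 0], "hand": 0},
    {"translation": [0, 0, -9], "rot": [0, 0, 0], "hand": 0},
    {"translation": [0, 0, -13], "rot": [0, 0, 0], "hand": 0},
    {"translation": [0, 0, -15], "rot": [0, 0, 0], "hand": 0},
    {"translation": [0, 0, -15], "rot": [0, 0, 0], "hand": 0},
  ],
)

```text
t: 39.8
eef_pos: [0.5559, 0.0625, 0.2041]
ee_rot: [3.138, 0.009, 3.02]
force: [0.1, 0.4, 1.1]
width: 0.0874
gripper_force: 0.0
```

Run:
```python
from cyl import *
p,P,C=snap('wrist');print(cyl('jar',P,(.552,.062)))
p,P,C=snap('side');print(cyl('jar',P,(.552,.062)),cyl('slim',P,(.419,.315)))
go(.4185,.3147,.2,-187)
```

```text
(np.int64(421), array([0.552 , 0.0609]), np.float64(0.0003))
(np.int64(692), array([0.5523, 0.0615]), np.float64(0.0009)) (np.int64(427), array([0.4192, 0.315 ]), np.float64(0.0013))
trans [16.47 23.43 -0.09] rot [ 0.1  0.1 -0. ] rows 6.9 0.0
```

Jar is centred. Now the slim bottle.

Request:
move_arm(
  rows=[
    {"translation": [2.2, 3.1, 0], "rot": [0, 0, 0], "hand": 0},
    {"translation": [4.5, 6.4, 0], "rot": [0, 0, 0], "hand": 0.2},
    {"translation": [6.8, 9.7, 0], "rot": [0, 0, 0], "hand": 0.4},
    {"translation": [9.1, 13, 0], "rot": [0, 0, 0], "hand": 0.4},
    {"translation": [11.4, 16.3, 0], "rot": [0, 0, 0], "hand": 0.4},
    {"translation": [13.7, 19.6, 0], "rot": [0, 0, 0], "hand": 0.4},
    {"translation": [15.8, 22.5, 0], "rot": [0, 0, 0], "hand": 0.4},
    {"translation": [16.5, 23.4, 0], "rot": [0, 0, 0], "hand": 0.4},
  ],
)

```text
t: 40.57
eef_pos: [0.4156, 0.317, 0.1966]
ee_rot: [-3.14, -0.001, 3.022]
force: [-0.2, -0.6, 0.1]
width: 0.0533
gripper_force: 0.0
```

Run:
```python
from cyl import *
arm.grab_frame('side')
p,P,C=snap('wrist');print(cyl('slim',P,(.419,.315)))
print(arm.get_state()['eef_pos'],arm.get_state()['width']);go(.4188,.3149,.094,-187)
```

```text
(np.int64(441), array([0.4187, 0.3145]), np.float64(0.0002))
[0.41627197 0.3154582  0.19652788] 0.05280713505454171
trans [-2.700e-01 -1.000e-02  1.025e+01] rot [-0.1 -0.1  0.2] rows 2.5 0.0
```

Request:
move_arm(
  rows=[
    {"translation": [-0.2, -0.05, 3], "rot": [0, 0, 0], "hand": 0.4},
    {"translation": [-0.2, -0.05, 6], "rot": [0, 0, 0], "hand": 0.4},
    {"translation": [-0.2, -0.05, 8.5], "rot": [0, 0, 0], "hand": 0.4},
    {"translation": [-0.2, -0.05, 10], "rot": [0, 0, 0], "hand": 0.4},
    {"translation": [-0.2, -0.05, 10.3], "rot": [0, 0, 0], "hand": 0.4},
    {"translation": [-0.2, -0.05, 10.3], "rot": [0, 0, 0], "hand": 0.6},
    {"translation": [-0.2, -0.05, 10.3], "rot": [0, 0, 0], "hand": 0.8},
    {"translation": [-0.2, -0.05, 10.3], "rot": [0, 0, 0], "hand": 1},
  ],
  squeeze=30,
)

```text
t: 41.33
eef_pos: [0.4205, 0.3138, 0.0961]
ee_rot: [3.14, 0.001, 3.019]
force: [0.5, -0.1, -0.4]
width: 0.0383
gripper_force: 0.0
```

Request:
move_arm(
  rows=[
    {"translation": [0, 0, 0], "rot": [0, 0, 0], "hand": 1},
    {"translation": [0, 0, 0], "rot": [0, 0, 0], "hand": 1},
    {"translation": [0, 0, 0], "rot": [0, 0, 0], "hand": 1},
    {"translation": [0, 0, 0], "rot": [0, 0, 0], "hand": 1},
    {"translation": [0, 0, 0], "rot": [0, 0, 0], "hand": 1},
    {"translation": [0, 0, 0], "rot": [0, 0, 0], "hand": 1},
  ],
)

```text
t: 41.83
eef_pos: [0.4203, 0.3142, 0.0958]
ee_rot: [3.14, 0.001, 3.02]
force: [-0.2, 1.2, 4.3]
width: 0.0217
gripper_force: 30.0
```

Run:
```python
from cyl import *
s=arm.get_state();t=s['eef_pos'];print(t,s['width'],s['gripper_force'])
p,P,C=snap('side');k=cyl('slim',P,(.419,.315))[1];print(k)
go(.4757+t[0]-k[0],-.009+t[1]-k[1],.145,-187)
```

```text
[0.42032535 0.31418644 0.09581707] 0.021703767110570198 30.0007626414299
[0.419  0.3147]
trans [ -9.56 -31.43  -4.96] rot [0.1 0.1 0. ] rows 8.0 0.0
```

Request:
move_arm(
  rows=[
    {"translation": [0, 0, -1], "rot": [0, 0, 0], "hand": 1},
    {"translation": [-0.1, -0.5, -3], "rot": [0, 0, 0], "hand": 1},
    {"translation": [-0.8, -2.5, -4.5], "rot": [0, 0, 0], "hand": 1},
    {"translation": [-1.7, -5.6, -5], "rot": [0, 0, 0], "hand": 1},
    {"translation": [-2.7, -8.9, -5], "rot": [0, 0, 0], "hand": 1},
    {"translation": [-3.7, -12.2, -5], "rot": [0, 0, 0], "hand": 1},
    {"translation": [-4.7, -15.5, -5], "rot": [0, 0, 0], "hand": 1},
    {"translation": [-5.7, -18.8, -5], "rot": [0, 0, 0], "hand": 1},
  ],
)

```text
t: 42.55
eef_pos: [0.4525, 0.118, 0.145]
ee_rot: [-3.141, -0.001, 3.02]
force: [1.7, 0.4, -2.1]
width: 0.0218
gripper_force: 30.0
```

Request:
move_arm(
  rows=[
    {"translation": [-1, -3.2, 0], "rot": [0, 0, 0], "hand": 1},
    {"translation": [-1.9, -6.4, 0], "rot": [0, 0, 0], "hand": 1},
    {"translation": [-2.9, -9.6, 0], "rot": [0, 0, 0], "hand": 1},
    {"translation": [-3.6, -11.8, 0.3], "rot": [0, 0, 0], "hand": 1},
    {"translation": [-3.9, -12.6, 1], "rot": [0, 0, 0], "hand": 1},
    {"translation": [-3.9, -12.6, 2], "rot": [0, 0, 0], "hand": 1},
    {"translation": [-3.9, -12.6, 2.8], "rot": [0, 0, 0], "hand": 1},
    {"translation": [-3.9, -12.6, 2.8], "rot": [0, 0, 0], "hand": 1},
  ],
)

```text
t: 43.22
eef_pos: [0.475, -0.0098, 0.1149]
ee_rot: [-3.14, -0.004, 3.019]
force: [-0.7, -0.5, -2.8]
width: 0.0215
gripper_force: 30.0
```

Run:
```python
from cyl import *
arm.grab_frame('side')
s=arm.get_state();t=s['eef_pos'];print(t,s['width'],s['gripper_force'])
go(.477,-.0095,.0968,-187)
```

```text
[ 0.47555572 -0.00951437  0.11576192] 0.0218086102153832 29.99966651201248
trans [-0.15  0.02  1.9 ] rot [-0.1 -0.2  0. ] rows 0.5 0.0
```

Request:
move_arm(
  rows=[
    {"translation": [-0.1, 0, 0.7], "rot": [0, 0, 0], "hand": 1},
    {"translation": [-0.1, 0, 1.4], "rot": [0, 0, 0], "hand": 1},
    {"translation": [-0.1, 0, 1.8], "rot": [0, 0, 0], "hand": 1},
    {"translation": [-0.1, 0, 2], "rot": [0, 0, 0], "hand": 1},
    {"translation": [-0.1, 0, 2], "rot": [0, 0, 0], "hand": 1},
    {"translation": [-0.1, 0, 2], "rot": [0, 0, 0], "hand": 0.6},
    {"translation": [-0.1, 0, 2], "rot": [0, 0, 0], "hand": 0.4},
    {"translation": [-0.1, 0, 2], "rot": [0, 0, 0], "hand": 0.4},
  ],
)

```text
t: 43.93
eef_pos: [0.478, -0.01, 0.0972]
ee_rot: [3.141, 0.001, 3.019]
force: [1.3, -0.2, -0.2]
width: 0.0365
gripper_force: 0.0
```

Request:
move_arm(
  rows=[
    {"translation": [0, 0, 0], "rot": [0, 0, 0], "hand": 0.3},
    {"translation": [0, 0, 0], "rot": [0, 0, 0], "hand": 0.3},
    {"translation": [0, 0, 0], "rot": [0, 0, 0], "hand": 0.3},
    {"translation": [0, 0, -3], "rot": [0, 0, 0], "hand": 0.3},
    {"translation": [0, 0, -6], "rot": [0, 0, 0], "hand": 0.3},
    {"translation": [0, 0, -9], "rot": [0, 0, 0], "hand": 0.3},
    {"translation": [0, 4, -11], "rot": [0, 0, 0], "hand": 0.3},
    {"translation": [0, 8, -11], "rot": [0, 0, 0], "hand": 0.3},
  ],
)

```text
t: 44.6
eef_pos: [0.4894, 0.0683, 0.2117]
ee_rot: [3.138, 0.007, 3.016]
force: [1.5, 0.1, 0.2]
width: 0.0612
gripper_force: 0.0
```

Request:
move_arm(
  rows=[
    {"translation": [1, 4, 0], "rot": [0, 0, 0], "hand": 0.3},
    {"translation": [2, 8, 0], "rot": [0, 0, 0], "hand": 0.3},
    {"translation": [2, 12, 0], "rot": [0, 0, 0], "hand": 0.3},
    {"translation": [2, 16, 0], "rot": [0, 0, 0], "hand": 0.3},
    {"translation": [2, 18, 0], "rot": [0, 0, 0], "hand": 0.3},
    {"translation": [2, 18, 0], "rot": [0, 0, 0], "hand": 0.3},
    {"translation": [2, 18, 0], "rot": [0, 0, 0], "hand": 0.3},
  ],
)

```text
t: 45.18
eef_pos: [0.4892, 0.2503, 0.2063]
ee_rot: [-3.141, -0.001, 3.021]
force: [-0.2, -0.5, -0.7]
width: 0.0611
gripper_force: 0.0
```

Run:
```python
from cyl import *
s=arm.get_state();print(s['t'],s['qd'].round(3))
p,P,C=snap('side');print('side',cyl('jar',P,(.552,.062)),cyl('slim',P,(.4757,-.009)))
p,P,C=snap('top','pics/top9.png');q=P.reshape(-1,3)
for nm,z0,z1,c,r in(('slim',.124,.15,(.4757,-.009),.03),('jar',.1,.125,(.552,.062),.04),('square',.11,.135,(.5655,-.069),.04),('beaker',.06,.1,(.79,.11),.06)):
    m=(q[:,2]>z0)&(q[:,2]<z1)&(np.hypot(q[:,0]-c[0],q[:,1]-c[1])<r);print(nm,m.sum(),cv2.minEnclosingCircle((q[m][:,:2]*1000).astype(np.float32)))
m=(q[:,2]>.076)&(q[:,2]<.095)&(np.hypot(q[:,0]-.533,q[:,1]+.271)<.05);print('spacer',np.median(q[m][:,2]),cv2.minAreaRect((q[m][:,:2]*1000).astype(np.float32)))
```

```text
45.1833 [-0.029 -0.023 -0.022  0.    -0.001  0.006]
side (np.int64(692), array([0.5523, 0.0614]), np.float64(0.0009)) (np.int64(637), array([ 0.4769, -0.009 ]), np.float64(0.0008))
slim 127 ((477.9783935546875, -9.357067108154297), 11.242886543273926)
jar 660 ((553.12890625, 61.465335845947266), 27.151708602905273)
square 391 ((568.3217163085938, -67.96907043457031), 20.820907592773438)
beaker 340 ((794.12255859375, 108.2928237915039), 32.00410461425781)
spacer 0.08559489023065886 ((534.61669921875, -270.9307861328125), (25.020051956176758, 49.8256721496582), 68.17809295654297)
```

View pics/top9.png

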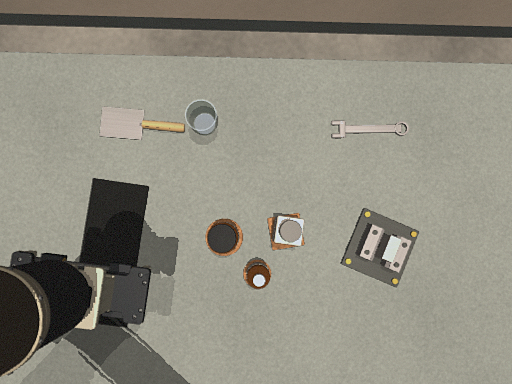

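The final top view shows jar (223,238), square bottle (289,231) and slim bottle (258,276) standing on their pads, all within about 3 mm. The spacer is seated in the gap at (395,250), and the beaker hasn't moved. Handing in.

```bash
python3 -c "
from station import arm
print(arm.job_done())"
```

```text
the job is handed in; nothing more can be done
None
```

I handed the job in at about 45 s; no verdict came back. My last measurements show the spacer on the gap floor within about 2 mm of centre, each container upright within about 3 mm of its pad's centre, and the beaker unmoved.

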